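# Change the bed over from packing blocks to templates

## Robot

A 7-joint arm with a two-finger parallel gripper is mounted at the origin on the work surface. World frame = base frame: x ahead of the robot, y to its left, z up, the work surface at z = 0. Lengths are in m, angles in degrees, forces in N, time in s.
With the tool pointing down it reaches from about 0.425 to 0.875 m from the base axis. Payload 4.7 kg.
Tool frame: the origin (TCP) lies on the centre line of the jaws, within the pads' length; the fingertips stand ahead of it and the grasp point (between the pads) lies 2 mm behind it (env.tip_reach is the x of the fingertips in the tool frame, in m); x points along the fingers, z is the direction in which the jaws open and shut, and the axes are right-handed (so a half turn about x gives the same grasp; the last joint's range is limited). The gripper opens to 87 mm and grips with 3 to 60 N. Pads are 19 mm wide; open, the fingers measure 117 mm over their backs; the gripper's body (75 mm by 190 mm) begins 51 mm behind the grasp point.
Start: joints at [69.563, 18.392, -4.016, 83.108, 1.295, 78.541, -3.26], TCP at [0.236, -0.606, 0.24] pointing down, gripper open.
Joint ranges: [-163.93, 163.93], [-17.29, 119.83], [-79.2, 71.16], [3.27, 140.29], [-89.18, 269.18], [5.43, 117.66], [-154.24, 154.24]. Speed limits (degrees/s): [147.25, 147.25, 180, 180, 180, 180, 180].

## Interface

Orientations are given as [roll, pitch, yaw] about the fixed x, y, z axes, in that order (R = Rz(yaw) Ry(pitch) Rx(roll)).
In Python, from cell import telemetry, optics, env, models gives the robot as it stands.
- The arm moves only by the shell command python3 -m pendant 'ROWS' [FORCE]. ROWS is JSON, a list of rows, each a list of 3 entries, a list of its own where there are three numbers: the finger opening in mm, from 0 to 87, then the shift along the tool's x, y, z in mm, then the turn, a rotation vector about the tool's x, y, z in rad. A call has 1 to 10 rows; each row is the pose to reach, as a shift and turn from the pose commanded when the call began, along the tool's axes at that moment; what a row does not reach only later rows make up. A row lasts 1/12 s, in which the tool goes at most 41.7 mm and 7.16 degrees, less where a joint would pass 70% of its speed; a pose out of reach is approached as far as the arm can. A call with a gripper value outside its range is refused whole. The fingers move at their own pace and stop on an object; FORCE is the grip in N (left out, the last holds). Time passes only in rows, so rows that repeat a pose let the fingers close. It gives the time, the measured TCP pose, the force and the opening at its end, in the units of the state.
- telemetry.get_obs(): the state, without advancing time (a new reading comes with each control period).
- optics.read_camera(name): name is "side" or "top" or "wrist"; returns a dict with "image" (480x640x3 uint8, blue, green, red), "range_z" (480x640 float32, m along the optical axis (not along the pixel's ray), 0 where there is no reading), "fx", "fy", "cx", "cy" (pixels), "cam_to_world" (4x4, takes a point from camera to world coordinates). Camera axes: x right, y up, looking along -z (the intrinsics and any distortion apply to the point x, -y, -z); pixel columns grow to the right and rows downward; lengths in m; the calibration is good to about 2 mm. The wrist camera is an equidistant fisheye: a pixel r from the principal point sees the ray r / f radians off the axis. A picture is of the moment at which its call begins.
- env.sign_off(): hands the job in, once; it reports no verdict.
Trained networks look in the newest picture that a camera, given by its name, has taken for a name from the list of things; names that differ only in an ending like _2 or _b are one class to them, and where a whole thing is asked for, a point or a joint stands for the part that bears it (a point fixed in the world has none). Each returns a list of dicts, best first, with "confidence" (0 to 1); they miss things now and then, are a little off and sometimes report something else, mostly with a low value. They report only what shows in the picture. A call takes as long as a camera call.
- models.masks_of(camera, label): "pixels" (480x640 bool, what is visible of it) and "extent" ([left, top, right, bottom] as shares, 0 to 1, of the picture: columns of its width, rows of its height, round what is visible of it).
- models.landmark_of(camera, label): "centre" ([row, column] as shares, 0 to 1, of the picture: columns of its width, rows of its height: a listed point, or the origin of a listed thing).
The state is a dict: "time_s": time; "qpos": joint angles; "joint_velocities": joint speeds; "effort": joint torques, N m; "tool_pos": TCP position; "tool_rot": TCP orientation; "force": force on the tool from outside, world axes, zero at the start; "wrist_torque": the same for the moment, N m; "grip_width": finger opening in m.
Only numpy, scipy, OpenCV 4.12 (cv2) and the standard library are available. Lean on these libraries where they do the work, as an engineer would, in place of code of your own. Each camera call takes 0.05 s, during which the arm holds its last target.

## Task

Change the lathe bed over for the next job: turn the clamp collar from the red mark to the green mark so that the jaw slackens, and only then pull every packing block up out of the bed slot and put them all in the wooden crate. Slide both plywood templates up out of their rack and stand them upright in the bed slot, one beside the other along it and fully down. Then turn the collar back to the yellow mark and let go; leave the bowl, the glue bottle and the chisel where they are.

Things in the scene. Friction and masses are not known exactly. Their poses are not given: they have to be found in the camera images.
- bed: Green lathe bed fixed to the bench; origin on the bench under the slot's middle, x across the slot away from the robot, y along the slot to the clamp head, z up. Ways' top at z 90 mm. Slot at x 0, y -160 to 160 mm, floor at z 30 mm, 17.5 mm wide clamped, 20.5 slack (collar-driven dark jaw on its far side). Clamp head at y 167 to 297 mm, x -55 to 65, top at z 100. Bed x -55 to 67, y -200 to 300 mm.
- collar_center (a point): Centre of the dark ribbed collar ring, on its vertical axis at half its height, fixed to the bed at its x 0, y 235, z 122.5 mm, with the bed's axes. The ring is 62 mm across and 35 mm high (z 105 to 140 mm) and turns round a fixed steel barrel of 46 mm diameter that ends at z 155 mm. Can be gripped across its diameter from above.
- collar (a joint): Angle of the collar ring (rad), counter-clockwise from above positive. Its white stripe points to coloured marks on the head: red (clamped) 0, yellow (parked) 0.6, green (slack) 1.2. A spring detent holds it at each mark (about 0.2 N m to turn past a click; let go near a mark it settles on it). End stops at -0.1 and 1.3.
- crate: Loose open-topped wooden crate, 124 mm (its x) by 250 mm (its y) by 65 mm high, walls and floor 6 mm, 0.9 kg. Origin at the centre of its underside, on the bench, z up.
- bowl: Bystander: dark turned wooden bowl, 120 mm across, 50 mm high; origin at the centre of its underside.
- glue: Bystander: white glue bottle, 56 mm diameter, 150 mm high; origin at the centre of its underside.
- gouge: Bystander: turning chisel, 260 mm long, lying on the bench beyond the bed; origin at its ferrule under the middle.
- block1_center (a point): Centre (half-way up) of a hardwood packing block with an orange top end: 16 mm thick (its x), 46 mm long (its y), 100 mm tall (its z, up), 60 g. At the start it stands on the slot floor, thickness across the slot, its top 40 mm showing above the ways; neighbouring blocks are 62 mm apart along the slot. May be absent.
- block2_center (a point): Centre (half-way up) of a hardwood packing block with an orange top end: 16 mm thick (its x), 46 mm long (its y), 100 mm tall (its z, up), 60 g. At the start it stands on the slot floor, thickness across the slot, its top 40 mm showing above the ways; neighbouring blocks are 62 mm apart along the slot. May be absent.
- block3_center (a point): Centre (half-way up) of a hardwood packing block with an orange top end: 16 mm thick (its x), 46 mm long (its y), 100 mm tall (its z, up), 60 g. At the start it stands on the slot floor, thickness across the slot, its top 40 mm showing above the ways; neighbouring blocks are 62 mm apart along the slot. May be absent.
- block4_center (a point): Centre (half-way up) of a hardwood packing block with an orange top end: 16 mm thick (its x), 46 mm long (its y), 100 mm tall (its z, up), 60 g. At the start it stands on the slot floor, thickness across the slot, its top 40 mm showing above the ways; neighbouring blocks are 62 mm apart along the slot. May be absent.
- block5_center (a point): Centre (half-way up) of a hardwood packing block with an orange top end: 16 mm thick (its x), 46 mm long (its y), 100 mm tall (its z, up), 60 g. At the start it stands on the slot floor, thickness across the slot, its top 40 mm showing above the ways; neighbouring blocks are 62 mm apart along the slot. May be absent.
- template1_center (a point): Centre (half-way up) of a plywood turning template with a blue top edge and a dark disc on its faces: 15 mm thick (its x), 90 mm long (its y), 110 mm tall (its z, up), 110 g. At the start it stands in a slot of the rack, its bottom 12 mm above the bench, its top 70 mm showing above the rack's bars; it fits in the slackened bed slot, thickness across it.
- template2_center (a point): Centre (half-way up) of a plywood turning template with a blue top edge and a dark disc on its faces: 15 mm thick (its x), 90 mm long (its y), 110 mm tall (its z, up), 110 g. At the start it stands in a slot of the rack, its bottom 12 mm above the bench, its top 70 mm showing above the rack's bars; it fits in the slackened bed slot, thickness across it.
- rack: Wooden slotted rack fixed to the bench, 120 mm (its x) by 124 mm (its y), 52 mm high; origin at the centre of its underside. Two slots along its y, 17 mm wide, at x -30 and +30 mm, slot floor 12 mm above the bench, each holding one template.

How it is judged:
By the outcome, as a careful person would: the job done as asked, in the order asked, and still so for the second after the job is handed in, with the robot touching nothing.
Of block1, block2, block3, block4, block5 only 3 to 5 are there at a start; the rules pass over those that are not, and their reading is None.
At some moment in a run one of crate may be knocked a few centimetres aside while the robot is not near it.
It also fails if it takes over 210 s, if anything falls off the work surface, if the arm or the gripper's body presses on something with over 40 N, if the wrist force passes 120 N, or if a joint passes its speed limit or range.

## Working session

There is one attempt and no reset: what is moved stays moved. The work goes in short steps, Python scripts to look and compute and a shell command to move; the robot and the scene stay as the last step left them, time stands still between calls to the robot, and variables do not carry over. Pictures are saved under pics/ and viewed, and the job is handed in when it is done.

```bash
ls -la; mkdir -p pics
python3 - <<'E'
from cell import telemetry, optics, env, models
import cv2
print(telemetry.get_obs(), env.tip_reach)
for n in ("side","top","wrist"):
    c=optics.read_camera(n); cv2.imwrite(f"pics/{n}0.png",c["image"])
    print(n,c["fx"],c["cx"],c["cy"],c["cam_to_world"].round(3).tolist())
E
```

```text
total 12
drwxr-xr-x  3 agent agent 4096 Dec  6 08:28 .
drwxr-xr-x 23 root  root  4096 Dec  6 08:28 ..
drwxr-xr-x  2 agent agent 4096 Dec  6 08:28 pics
{'time_s': 0.0, 'qpos': array([69.56246991, 18.43930727, -4.01495257, 83.17388539,  1.29623978,
       78.54155308, -3.25883604]), 'joint_velocities': array([-0.02777603, -0.04273172, -0.00924329, -0.00667992,  0.11460242,
       -0.01944105,  0.06464286]), 'effort': array([ 9.25268387e-05, -4.91286957e+01, -4.03928999e-01, -3.12523592e+01,
       -6.39208616e-02,  4.37513762e-02,  1.88769641e-04]), 'tool_pos': array([ 0.23528941, -0.60536393,  0.23846752]), 'tool_rot': array([-176.2652096 ,   89.89033087,  114.98290967]), 'force': array([-0.37800123, -0.70069771,  0.16847143]), 'wrist_torque': array([ 0.03252103, -0.03940751,  0.03079756]), 'grip_width': 0.08707774738408332} 0.017
side 451.29428760627525 321.8862500563325 237.04774317410764 [[-0.883, 0.322, -0.343, 0.241], [-0.47, -0.593, 0.654, 0.664], [0.007, 0.738, 0.674, 0.786], [0.0, 0.0, 0.0, 1.0]]
top 548.5695394381831 319.63037921651835 240.4015609319058 [[0.009, 0.988, -0.157, 0.409], [-1.0, 0.011, 0.01, 0.006], [0.012, 0.157, 0.988, 1.289], [0.0, 0.0, 0.0, 1.0]]
wrist 371.64829954431775 325.6256528861038 242.53824252315002 [[0.363, 0.889, 0.28, 0.313], [-0.932, 0.346, 0.107, -0.576], [-0.001, -0.3, 0.954, 0.382], [0.0, 0.0, 0.0, 1.0]]
```

View pics/top0.png

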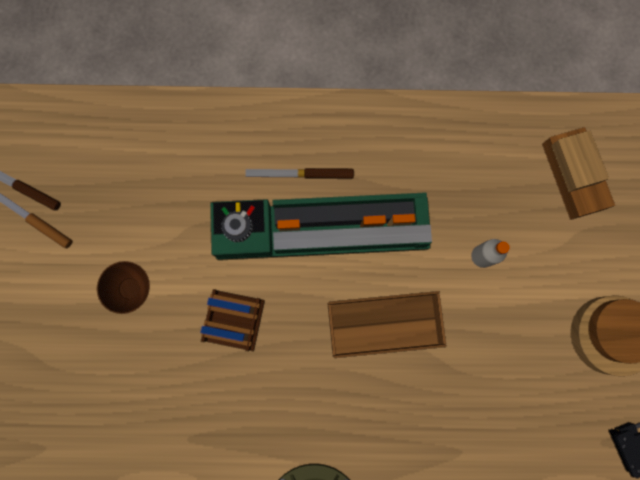

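View pics/side0.png

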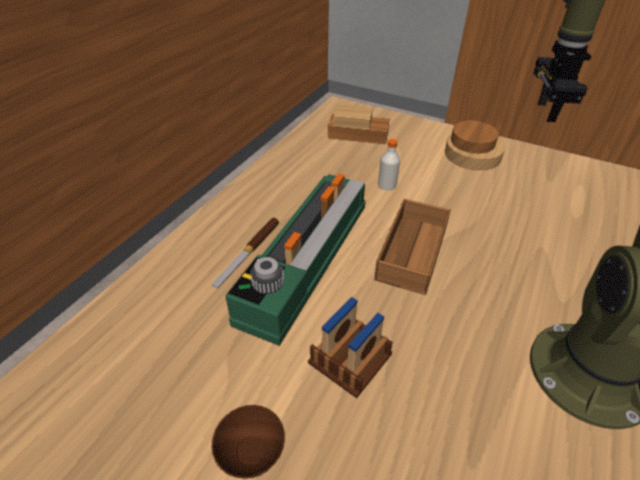

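View pics/wrist0.png

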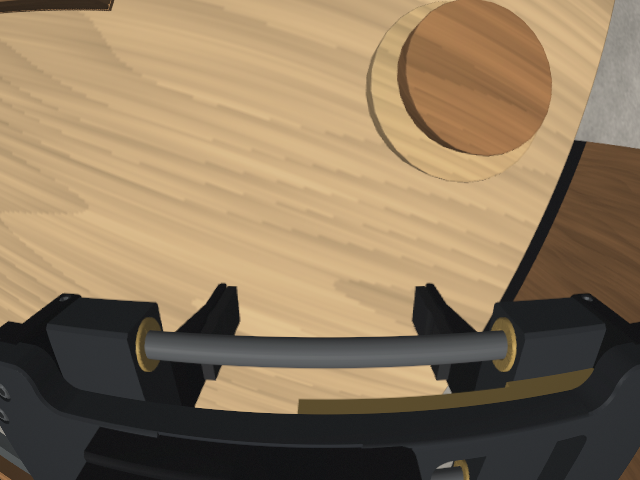

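The top view shows three orange block tops at px (288,224), (374,219) and (403,218). The collar is at (237,224), the crate at (387,325), the rack with two blue templates at (232,320), the bowl at (124,287) and the glue at (490,252). The side view agrees.

```bash
cat > h.py <<'E'
import numpy as np, cv2
from cell import telemetry, optics, env, models
def cloud(c):
    """Nx: world points image (480,640,3) for pinhole cams"""
    v,u=np.mgrid[0:480,0:640]; z=c["range_z"]
    p=np.stack([(u-c["cx"])/c["fx"]*z, -(v-c["cy"])/c["fy"]*z, -z, np.ones_like(z)],-1)
    w=(p@c["cam_to_world"].T)[...,:3]; w[z<=0]=np.nan; return w
def px2world(c,row,col,zw):
    d=np.array([(col-c["cx"])/c["fx"],-(row-c["cy"])/c["fy"],-1.]); T=c["cam_to_world"]
    d=T[:3,:3]@d; o=T[:3,3]; return o+d*(zw-o[2])/d[2]
def rect(P):
    """fit rect in xy, mm, yaw of long axis"""
    (cx,cy),(w,h),a=cv2.minAreaRect((P[:,:2]*1000).astype(np.float32))
    if w<h: w,h=h,w; a+=90
    return round(cx,1),round(cy,1),round(w,1),round(h,1),round(a%180,2)
E
python3 - <<'E'
from h import *
for cam in("top","side"):
    c=optics.read_camera(cam); W=cloud(c); hsv=cv2.cvtColor(c["image"],cv2.COLOR_BGR2HSV)
    np.save(f"/tmp/{cam}.npy",W)
    print(cam)
    for name,lo,hi,zr in(("orange",(5,180,150),(15,255,255),(.1,.15)),("blue",(105,150,60),(125,255,255),(.09,.14))):
        m=(cv2.inRange(hsv,lo,hi)>0)&(W[...,2]>zr[0])&(W[...,2]<zr[1])
        n,l,s,ce=cv2.connectedComponentsWithStats(m.astype(np.uint8))
        for i in range(1,n):
            if s[i,4]>15:
                P=W[l==i]; print(name,s[i].tolist(),rect(P),P[:,2].min().round(4),np.median(P[:,2]).round(4),P[:,2].max().round(4))
    for lab in("bed","collar_center","crate","rack","bowl","glue","gouge","block1_center","template1_center"):
        r=models.landmark_of(cam,lab)
        zz=dict(collar_center=.1225,block1_center=.08,template1_center=.067).get(lab,0)
        for k in r[:5]:
            rr,cc=k["centre"][0]*480,k["centre"][1]*640
            print(lab,round(k["confidence"],2),int(rr),int(cc),px2world(c,rr,cc,zz).round(4))
E
```

```text
top
orange [394, 215, 20, 6, 107] (645.2, -186.3, 42.3, 12.4, 91.17) 0.1251 0.1312 0.1366
orange [365, 217, 19, 6, 102] (640.1, -122.8, 40.0, 12.4, 95.07) 0.1266 0.131 0.1364
orange [279, 220, 19, 7, 110] (629.3, 62.2, 39.4, 13.8, 94.52) 0.1243 0.131 0.1366
orange [503, 242, 6, 10, 27] (581.3, -398.5, 19.0, 10.7, 168.45) 0.145 0.1482 0.1499
blue [208, 299, 42, 13, 231] (453.9, 185.0, 88.0, 11.5, 79.35) 0.1174 0.1225 0.1284
blue [202, 327, 42, 13, 264] (396.0, 195.5, 87.4, 13.1, 79.37) 0.1164 0.1226 0.1287
bed 0.73 232 343 [ 0.6335 -0.0632  0.    ]
bed 0.44 336 223 [0.3859 0.2116 0.    ]
collar_center 0.75 226 236 [0.6221 0.1744 0.1225]
crate 0.63 324 382 [ 0.417  -0.1564  0.    ]
crate 0.59 320 235 [0.4232 0.1872 0.    ]
rack 0.72 321 230 [0.421  0.1975 0.    ]
bowl 0.79 288 129 [0.496  0.4353 0.    ]
glue 0.55 254 479 [ 0.5851 -0.3881  0.    ]
gouge 0.7 174 300 [0.7753 0.0416 0.    ]
block1_center 0.51 225 402 [ 0.636  -0.1923  0.08  ]
block1_center 0.5 324 384 [ 0.4173 -0.1506  0.08  ]
template1_center 0.68 333 225 [0.3935 0.1986 0.067 ]
side
orange [389, 139, 8, 8, 43] (579.0, -38
[... 396 characters left out ...]
, 33, 36, 327] (393.1, 200.0, 90.1, 14.9, 79.06) 0.1171 0.1219 0.1247
bed 0.85 249 315 [ 0.6332 -0.0481 -0.    ]
bed 0.68 250 410 [ 0.4222 -0.16    0.    ]
collar_center 0.77 277 266 [0.6194 0.1773 0.1225]
collar_center 0.73 254 290 [0.6113 0.0981 0.1225]
crate 0.44 192 337 [ 0.6918 -0.2898  0.    ]
rack 0.71 354 348 [0.4294 0.1846 0.    ]
rack 0.7 193 337 [ 0.6886 -0.285   0.    ]
rack 0.49 276 265 [0.6914 0.0871 0.    ]
bowl 0.72 451 252 [0.4898 0.4341 0.    ]
glue 0.68 184 385 [ 0.5827 -0.3902  0.    ]
gouge 0.55 254 247 [0.7734 0.0458 0.    ]
gouge 0.26 276 265 [0.6923 0.0872 0.    ]
block1_center 0.54 193 340 [ 0.6369 -0.1928  0.08  ]
template1_center 0.79 345 366 [0.3931 0.192  0.067 ]
```

```bash
cat >> h.py <<'E'
from scipy.spatial.transform import Rotation as R
def crate():
    out=[]
    for cam in("top","side"):
        c=optics.read_camera(cam); W=cloud(c)
        m=(W[...,2]>.052)&(W[...,2]<.072)&(W[...,0]<.56)&(W[...,0]>.25)&(W[...,1]<.05)&(W[...,1]>-.36)
        n,l,s,ce=cv2.connectedComponentsWithStats(cv2.dilate(m.astype(np.uint8),np.ones((3,3))))
        i=1+np.argmax(s[1:,4]); out.append((cam,int(s[i,4]),rect(W[(l==i)&m])))
    return out
def go(x,y,z,yaw=None,tilt=None):
    """target TCP mm, tool down, jaw axis at yaw deg (mod 180) -> shift mm, rotvec"""
    o=telemetry.get_obs(); A=R.from_euler("xyz",o["tool_rot"],degrees=True); M=A.as_matrix()
    cur=np.degrees(np.arctan2(M[1,2],M[0,2]))
    d=M.T@(np.array([x,y,z])/1000-o["tool_pos"])*1000
    if yaw is None: yaw=cur
    k=(yaw-cur+90)%180-90; yw=np.radians(cur+k)
    zt=np.array([np.cos(yw),np.sin(yw),0]); xt=np.array([0,0,-1.]); yt=np.cross(zt,xt)
    B=R.from_matrix(np.stack([xt,yt,zt],1)); rv=(A.inv()*B).as_rotvec()
    print("pos",(o["tool_pos"]*1000).round(1),"jawyaw",cur.round(2),"t",round(o["time_s"],2),"w",round(o["grip_width"]*1000,1),"F",o["force"].round(1),"q",o["qpos"].round(0))
    n=max(np.linalg.norm(d)/41.7,np.degrees(np.linalg.norm(rv))/7.16)
    print("  shift",d.round(1).tolist(),"turn",rv.round(4).tolist(),"rows>=",n.round(1))
E
python3 - <<'E'
from h import *
print(crate())
# collar ring / barrel from depth
for cam in("top","side"):
    W=np.load(f"/tmp/{cam}.npy")
    near=np.hypot(W[...,0]-.62,W[...,1]-.176)<.06
    for lo,hi in((.148,.16),(.132,.145)):
        P=W[near&(W[...,2]>lo)&(W[...,2]<hi)]
        if len(P)>10:
            (cc,r)=cv2.minEnclosingCircle((P[:,:2]*1000).astype(np.float32)); print(cam,lo,len(P),cc,r)
    # bed outline at z~.09-.1
    for zr in((.085,.106),):
        m=(W[...,2]>zr[0])&(W[...,2]<zr[1])&(W[...,0]>.5)&(W[...,1]<.3)&(W[...,1]>-.33)
        print("bed",rect(W[m]))
go(620,176,240)
E
```

```text
[('top', 1732, (418.4, -156.4, 250.1, 124.1, 96.12)), ('side', 1507, (418.0, -154.0, 255.7, 124.4, 96.21))]
top 0.148 354 (621.59521484375, 173.15853881835938) 23.240243911743164
top 0.132 305 (623.143310546875, 172.28970336914062) 33.288169860839844
bed (638.3, -8.0, 487.2, 121.3, 93.61)
side 0.148 349 (620.1845703125, 176.34840393066406) 23.330392837524414
side 0.132 309 (621.4747314453125, 175.2322998046875) 35.04310607910156
bed (1178.0, -40.5, 1263.1, 500.5, 176.38)
pos [ 235.5 -605.8  239.6] jawyaw -68.75 t 1.25 w 87.2 F [-0.   0.2  0.6] q [70. 18. -4. 83.  1. 79. -3.]
  shift [-0.5, 641.7, -589.3] turn [-0.0, 0.0001, 0.0] rows>= 20.9
```

Run:
```python
from h import *
go(621,174.8,240,-20)
```

```text
pos [ 235.5 -605.8  239.6] jawyaw -68.75 t 1.25 w 87.2 F [-0.   0.2  0.6] q [70. 18. -4. 83.  1. 79. -3.]
  shift [-0.5, 642.2, -587.9] turn [-0.8509, 0.0001, 0.0001] rows>= 20.9
```

```bash
python3 -m pendant '[[87,[0,30,-27],[-0.08,0,0]],[87,[0,60,-55],[-0.17,0,0]],[87,[0,90,-82],[-0.25,0,0]],[87,[0,120,-110],[-0.34,0,0]],[87,[0,150,-137],[-0.42,0,0]],[87,[0,180,-165],[-0.5,0,0]],[87,[0,210,-192],[-0.58,0,0]],[87,[0,240,-220],[-0.66,0,0]],[87,[0,270,-247],[-0.75,0,0]],[87,[0,300,-275],[-0.85,0,0]]]' 20
python3 - <<'E'
from h import *
go(621,174.8,240,-20)
E
```

```text
time_s: 2.08
tool_pos: [0.416, -0.2391, 0.2399]
tool_rot: [-39.9, 89.9, -59.7]
force: [0.8, -1.4, -0.5]
grip_width: 0.0868
pos [ 416.  -239.1  239.9] jawyaw -19.81 t 2.08 w 86.8 F [ 0.8 -1.4 -0.5] q [ 51.  -2. -24. 106.  -1.  76.   8.]
  shift [-0.4, 458.9, 52.5] turn [0.0032, 0.001, 0.0008] rows>= 11.1
```

```bash
python3 -m pendant '[[87,[0,41,5],[0,0,0]],[87,[0,82,10],[0,0,0]],[87,[0,123,14],[0,0,0]],[87,[0,164,19],[0,0,0]],[87,[0,205,23],[0,0,0]],[87,[0,246,28],[0,0,0]],[87,[0,287,33],[0,0,0]],[87,[0,328,37],[0,0,0]],[87,[0,369,42],[0,0,0]],[87,[0,410,47],[0,0,0]]]' 20
python3 - <<'E'
from h import *
go(621,174.8,240,-20)
E
```

```text
time_s: 2.92
tool_pos: [0.601, 0.1297, 0.2398]
tool_rot: [-8.2, 90.0, -28.3]
force: [1.0, -0.3, 0.2]
grip_width: 0.087
pos [601.  129.7 239.8] jawyaw -20.11 t 2.92 w 87.0 F [ 1.  -0.3  0.2] q [ 20.  19. -43.  87.  13.  79. -44.]
  shift [-0.2, 49.2, 3.3] turn [-0.0018, 0.0008, 0.0001] rows>= 1.2
```

```bash
python3 -m pendant '[[87,[0,35,3],[0,0,0]],[87,[0,49,3],[0,0,0]],[87,[0,49,3],[0,0,0]],[87,[0,49,3],[0,0,0]]]' 20
python3 - <<'E'
from h import *
go(621,174.8,126,-20)
c=optics.read_camera("wrist"); cv2.imwrite("pics/w1.png",c["image"])
E
```

```text
time_s: 3.25
tool_pos: [0.6196, 0.1739, 0.2391]
tool_rot: [-154.8, 89.9, -174.8]
force: [-0.9, -0.1, -0.4]
grip_width: 0.087
pos [619.6 173.9 239.1] jawyaw -19.94 t 3.25 w 87.0 F [-0.9 -0.1 -0.4] q [ 15.  23. -43.  83.  16.  80. -49.]
  shift [113.1, 1.3, 1.2] turn [0.001, -0.0009, 0.0004] rows>= 2.7
```

View pics/w1.png

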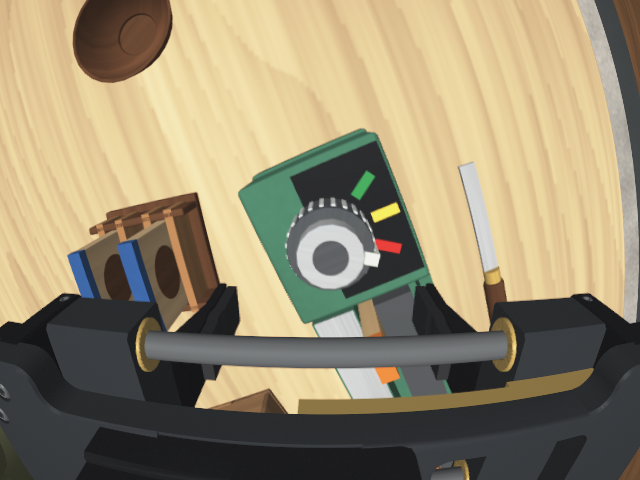

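```bash
cat >> h.py <<'E'
def wray(c,row,col,zw):
    x,y=(col-c["cx"]),(row-c["cy"]); r=np.hypot(x,y); th=r/c["fx"]
    d=np.array([np.sin(th)*x/max(r,1e-9),-np.sin(th)*y/max(r,1e-9),-np.cos(th)])
    T=c["cam_to_world"]; d=T[:3,:3]@d; o=T[:3,3]; return (o+d*(zw-o[2])/d[2])*1000
E
python3 - <<'E'
from h import *
c=optics.read_camera("wrist")
g=c["image"]
print(wray(c,257,331,.155))
hs=cv2.cvtColor(g,cv2.COLOR_BGR2HSV)
m=(cv2.inRange(hs,(0,0,120),(180,40,255))>0); m[:190]=0;m[300:]=0;m[:,:280]=0;m[:,366:]=0
ys,xs=np.nonzero(m); (cc,r)=cv2.minEnclosingCircle(np.stack([xs,ys],1).astype(np.float32)); print(cc,r,m.sum())
print(models.landmark_of("wrist","collar_center")[:2])
for k in models.landmark_of("wrist","collar_center")[:2]: print(wray(c,k["centre"][0]*480,k["centre"][1]*640,.1225))
E
```

```text
[623.51859134 171.39795086 155.        ]
(328.0699768066406, 240.6460418701172) 45.740089416503906 3228
[]
```

```bash
python3 -m pendant '[[87,[35,0,2],[0,0,0]],[87,[70,0,2],[0,0,0]],[87,[95,0,2],[0,0,0]],[87,[113,0,2],[0,0,0]],[87,[113,0,2],[0,0,0]],[55,[113,0,2],[0,0,0]],[55,[113,0,2],[0,0,0]],[55,[113,0,2],[0,0,0]],[55,[113,0,2],[0,0,0]],[55,[113,0,2],[0,0,0]]]' 30; python3 -m pendant '[[55,[0,0,0],[0,0,0]],[55,[0,0,0],[0,0,0]],[55,[0,0,0],[0,0,0]]]'
python3 - <<'E'
from h import *
go(621.7,173.6,126,-20+68.75)
E
```

```text
time_s: 4.28
tool_pos: [0.6221, 0.1728, 0.1279]
tool_rot: [35.4, 89.9, 15.3]
force: [-7.9, 1.1, 7.4]
grip_width: 0.0617
time_s: 4.53
tool_pos: [0.6221, 0.1728, 0.1279]
tool_rot: [23.7, 89.9, 3.7]
force: [-1.1, -0.9, 5.6]
grip_width: 0.0616
pos [622.1 172.8 127.9] jawyaw -20.05 t 4.53 w 61.6 F [-1.1 -0.9  5.6] q [ 14.  28. -42.  90.  19.  69. -51.]
  shift [1.9, 0.6, -0.7] turn [-1.2009, 0.0014, 0.0003] rows>= 9.6
```

```bash
python3 -m pendant '[[55,[0,0,0],[-0.1,0,0]],[55,[0,0,0],[-0.22,0,0]],[55,[0,0,0],[-0.34,0,0]],[55,[0,0,0],[-0.46,0,0]],[55,[0,0,0],[-0.58,0,0]],[55,[0,0,0],[-0.7,0,0]],[55,[0,0,0],[-0.82,0,0]],[55,[0,0,0],[-0.94,0,0]],[55,[0,0,0],[-1.06,0,0]],[55,[0,0,0],[-1.17,0,0]]]'; python3 -m pendant '[[55,[0,0,0],[-0.04,0,0]],[55,[0,0,0],[-0.04,0,0]],[55,[0,0,0],[-0.04,0,0]]]'
python3 - <<'E'
from h import *
go(621.7,173.6,126,-20+68.75)
c=optics.read_camera("wrist"); cv2.imwrite("pics/w2.png",c["image"])
c=optics.read_camera("side"); cv2.imwrite("pics/s2.png",cv2.resize(c["image"][220:320,200:330],None,fx=5,fy=5))
E
```

```text
time_s: 5.37
tool_pos: [0.623, 0.173, 0.1279]
tool_rot: [-32.6, 89.8, 14.7]
force: [2.2, 0.9, 3.7]
grip_width: 0.0612
time_s: 5.62
tool_pos: [0.623, 0.1731, 0.128]
tool_rot: [-30.9, 89.8, 18.4]
force: [2.8, 0.7, 4.9]
grip_width: 0.0611
pos [623.  173.1 128. ] jawyaw 49.26 t 5.62 w 61.1 F [2.8 0.7 4.9] q [ 23.  33. -55.  90.  28.  72.  12.]
  shift [2.0, 1.3, -0.5] turn [0.0088, 0.0029, 0.0017] rows>= 0.1
```

View pics/w2.png

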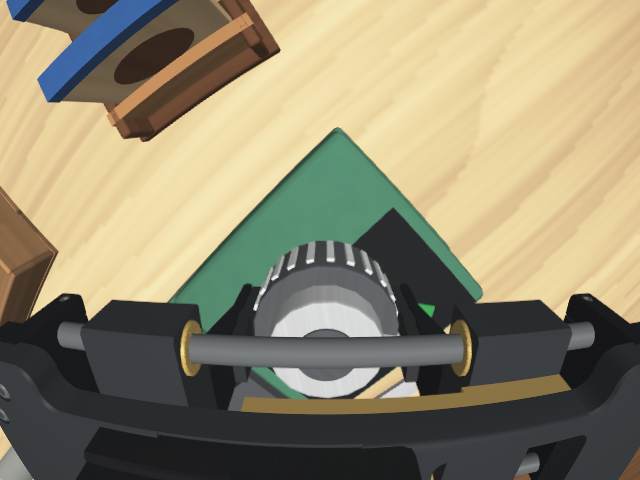

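View pics/s2.png

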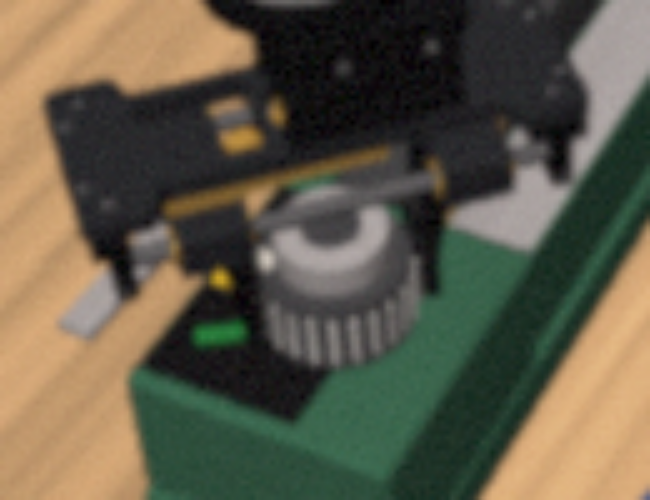

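```bash
python3 -m pendant '[[87,[0,0,0],[0,0,0]],[87,[0,0,0],[0,0,0]],[87,[0,0,0],[0,0,0]],[87,[-35,0,0],[0,0,0]],[87,[-75,0,0],[0,0,0]],[87,[-115,0,0],[0,0,0]],[87,[-115,0,0],[0,0,0]]]'
python3 - <<'E'
from h import *
go(621.7,173.6,240,-20)
c=optics.read_camera("wrist"); cv2.imwrite("pics/w3.png",c["image"])
E
```

```text
time_s: 6.3
tool_pos: [0.6245, 0.1747, 0.2497]
tool_rot: [-31.4, 89.3, 17.8]
force: [1.0, 1.7, 1.8]
grip_width: 0.0866
pos [624.5 174.7 249.7] jawyaw 49.27 t 6.3 w 86.6 F [1.  1.7 1.8] q [ 24.  28. -58.  82.  23.  83.  15.]
  shift [9.7, 1.4, -2.8] turn [1.2089, 0.0122, -0.0007] rows>= 9.7
```

View pics/w3.png

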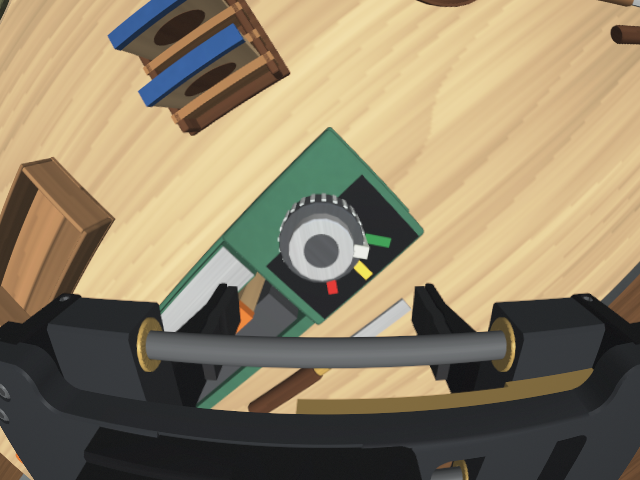

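Run:
```python
from h import *
c=optics.read_camera("wrist"); 
f=lambda r,c_,z: wray(c,r,c_,z)
b=f(250,321,.155); print("barrel",b)
for n,r,k,z in(("stripe",252,361,.14),("green",241,378,.101),("yellow",270,362,.101),("red",287,332,.101)):
    p=f(r,k,z); print(n,p.round(1),np.degrees(np.arctan2(p[1]-b[1],p[0]-b[0])))
t=optics.read_camera("top"); cv2.imwrite("pics/t3.png",cv2.resize(t["image"][170:270,190:440],None,fx=3,fy=3))
```

```text
barrel [619.29374681 173.69802048 155.        ]
stripe [642.9 190.9 140. ] 36.035221320531
green [657.6 201.8 101. ] 36.25390796756086
yellow [668.9 175.8 101. ] 2.4135540648611498
red [664.2 146.7 101. ] -31.03849245892214
```

View pics/t3.png

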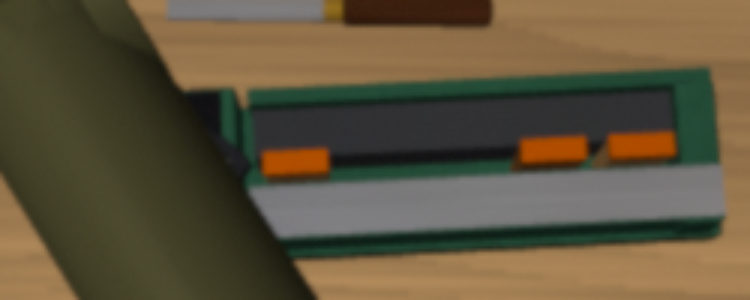

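Run:
```python
from h import *
go(628.4,63.5,200,3.65)
```

```text
pos [621.5 172.3 241.2] jawyaw 49.26 t 6.45 w 86.6 F [ 0.2  0.4 -0. ] q [ 24.  28. -58.  82.  24.  83.  15.]
  shift [41.3, -76.2, -77.9] turn [0.7961, -0.0004, 0.0006] rows>= 6.4
```

```bash
python3 -m pendant '[[50,[5,-15,-15],[0.11,0,0]],[50,[10,-30,-30],[0.23,0,0]],[50,[20,-45,-45],[0.34,0,0]],[50,[30,-60,-60],[0.46,0,0]],[50,[41,-76,-78],[0.58,0,0]],[50,[41,-76,-78],[0.7,0,0]],[50,[41,-76,-78],[0.796,0,0]],[50,[41,-76,-78],[0.796,0,0]],[50,[41,-76,-78],[0.796,0,0]]]'
python3 - <<'E'
from h import *
go(628.4,63.5,113,3.65)
c=optics.read_camera("wrist"); cv2.imwrite("pics/w4.png",c["image"])
E
```

```text
time_s: 7.2
tool_pos: [0.6275, 0.0636, 0.1988]
tool_rot: [-174.8, 89.8, -171.0]
force: [-0.3, 0.6, 0.2]
grip_width: 0.0503
pos [627.5  63.6 198.8] jawyaw 3.83 t 7.2 w 50.3 F [-0.3  0.6  0.2] q [ 29.  24. -48.  88.  18.  76. -17.]
  shift [85.8, -0.1, 1.1] turn [0.0032, -0.0028, 0.0003] rows>= 2.1
```

View pics/w4.png

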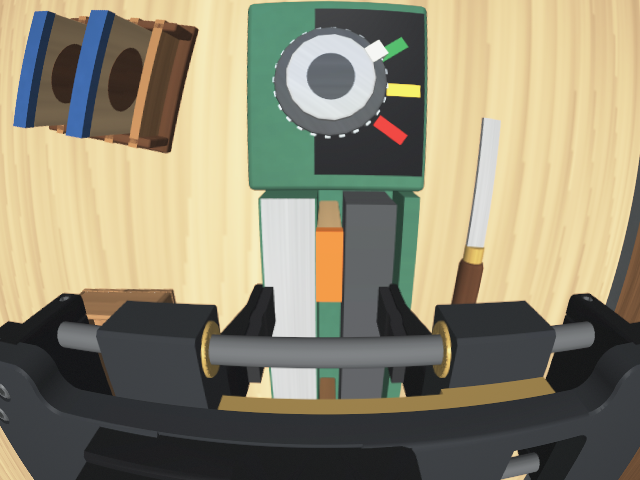

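Run:
```python
from h import *
c=optics.read_camera("wrist")
print(wray(c,265,329.5,.13),wray(c,230,330,.13),wray(c,300,329.5,.13),wray(c,301,272,.09),wray(c,301,316,.09),wray(c,301,343,.09))
```

```text
[629.91131676  64.85273711 130.        ] [628.63548632  87.07226132 130.        ] [631.6161439  40.9931035 130.       ] [589.63104509  17.09198484  90.        ] [623.16931853  19.73787948  90.        ] [643.58164042  21.11881084  90.        ]
```

```bash
python3 -m pendant '[[50,[35,0,1],[0,0,0]],[50,[65,0,1.5],[0,0,0]],[50,[85,0,1.5],[0,0,0]],[50,[86,0,1.5],[0,0,0]],[8,[86,0,1.5],[0,0,0]],[8,[86,0,1.5],[0,0,0]],[8,[86,0,1.5],[0,0,0]],[8,[86,0,1.5],[0,0,0]],[8,[86,0,1.5],[0,0,0]],[8,[86,0,1.5],[0,0,0]]]' 25; python3 -m pendant '[[8,[0,0,0],[0,0,0]],[8,[0,0,0],[0,0,0]],[8,[-15,0,0],[0,0,0]],[8,[-40,0,0],[0,0,0]],[8,[-70,0,0],[0,0,0]],[8,[-95,0,0],[0,0,0]],[8,[-95,0,0],[0,0,0]],[8,[-95,0,0],[0,0,0]]]'
python3 - <<'E'
from h import *
print(crate())
go(418,-155,210,3.65)
go(418,-155,210,96.2)
c=optics.read_camera("wrist"); cv2.imwrite("pics/w5.png",c["image"])
E
```

```text
time_s: 8.13
tool_pos: [0.6304, 0.064, 0.1155]
tool_rot: [-11.6, 89.9, -8.0]
force: [-1.1, 0.2, -0.4]
grip_width: 0.0178
time_s: 8.8
tool_pos: [0.6307, 0.0644, 0.212]
tool_rot: [-4.2, 89.8, -0.5]
force: [-0.2, 0.3, -0.9]
grip_width: 0.0161
[('top', 1070, (422.3, -192.4, 177.5, 124.0, 96.1)), ('side', 1513, (417.9, -153.4, 254.7, 124.2, 96.2))]
pos [629.3  63.7 209. ] jawyaw 3.67 t 8.9 w 15.6 F [-0.3 -0.2 -0.7] q [ 29.  24. -48.  87.  18.  77. -17.]
  shift [-0.6, -204.7, -224.9] turn [0.0003, -0.0014, 0.0005] rows>= 7.3
pos [629.3  63.7 209. ] jawyaw 3.67 t 8.9 w 15.6 F [-0.3 -0.2 -0.7] q [ 29.  24. -48.  87.  18.  77. -17.]
  shift [-0.6, -204.7, -224.9] turn [1.5266, -0.0007, 0.0014] rows>= 12.2
```

View pics/w5.png

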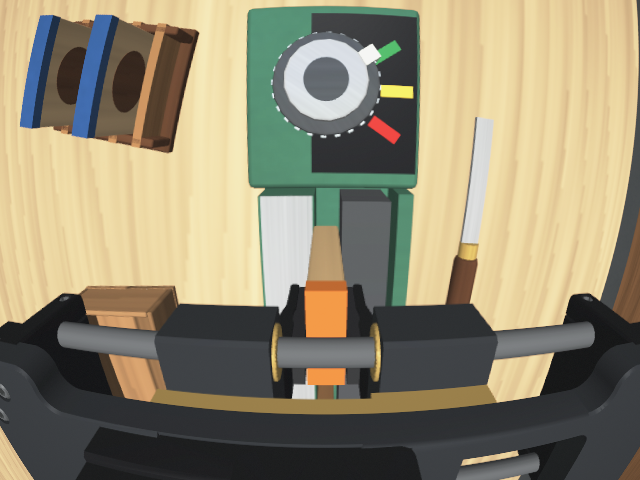

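```bash
python3 -m pendant '[[8,[0,-20,-13],[0.12,0,0]],[8,[0,-50,-33],[0.24,0,0]],[8,[0,-80,-53],[0.36,0,0]],[8,[0,-110,-73],[0.48,0,0]],[8,[0,-140,-93],[0.6,0,0]],[8,[0,-170,-113],[0.72,0,0]],[8,[0,-200,-133],[0.84,0,0]],[8,[0,-230,-153],[0.96,0,0]],[8,[0,-260,-173],[1.08,0,0]],[8,[0,-282,-190],[1.2,0,0]]]'
python3 - <<'E'
from h import *
go(446.5,-232.3,200,96.2)
E
```

```text
time_s: 9.78
tool_pos: [0.4556, -0.2325, 0.2083]
tool_rot: [-119.6, 89.9, 174.8]
force: [-0.3, -0.5, -0.1]
grip_width: 0.0159
pos [ 455.6 -232.5  208.3] jawyaw -65.6 t 9.78 w 15.9 F [-0.3 -0.5 -0.1] q [ 55.   4. -32. 104.   2.  72. -43.]
  shift [8.3, -8.2, -3.9] turn [0.3177, -0.0009, 0.0024] rows>= 2.5
```

```bash
python3 -m pendant '[[8,[0,-4,-2],[0.12,0,0]],[8,[0,-8,-4],[0.24,0,0]],[8,[0,-8,-4],[0.318,0,0]],[8,[30,-8,-4],[0.318,0,0]],[8,[60,-8,-4],[0.318,0,0]],[8,[85,-8,-4],[0.318,0,0]],[8,[105,-8,-4],[0.318,0,0]],[8,[113,-8,-4],[0.318,0,0]],[8,[113,-8,-4],[0.318,0,0]],[8,[113,-8,-4],[0.318,0,0]]]'
python3 - <<'E'
from h import *
go(446.5,-232.3,94,96.2)
c=optics.read_camera("side"); cv2.imwrite("pics/s6.png",c["image"])
c=optics.read_camera("top"); cv2.imwrite("pics/t6.png",c["image"])
E
```

```text
time_s: 10.62
tool_pos: [0.4492, -0.2292, 0.0964]
tool_rot: [-142.4, 89.9, 134.3]
force: [-0.2, -0.0, -0.4]
grip_width: 0.0158
pos [ 449.2 -229.2   96.4] jawyaw -83.3 t 10.62 w 15.8 F [-0.2 -0.  -0.4] q [ 53.  10. -31. 112.   6.  59. -64.]
  shift [2.4, -3.1, 2.7] turn [0.0087, -0.0008, 0.0007] rows>= 0.1
```

View pics/s6.png

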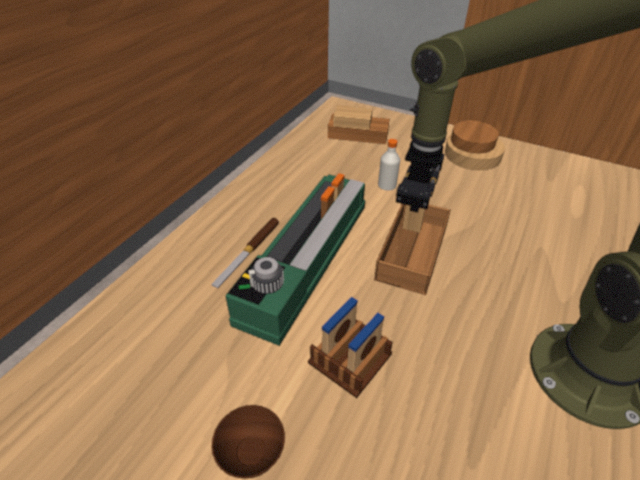

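```bash
python3 -m pendant '[[8,[3,0,0],[0,0,0]],[8,[5,0,0],[0,0,0]],[8,[5,0,0],[0,0,0]]]'
```

```text
time_s: 10.97
tool_pos: [0.4494, -0.2296, 0.0918]
tool_rot: [22.2, 90.0, -61.1]
force: [-0.6, 0.2, -0.5]
grip_width: 0.0159
```

```bash
python3 -m pendant '[[8,[1.5,0,0],[0,0,0]],[8,[3,0,0],[0,0,0]],[8,[3,0,0],[0,0,0]]]'
```

```text
time_s: 11.22
tool_pos: [0.4499, -0.2297, 0.0912]
tool_rot: [-6.3, 89.9, -89.6]
force: [-6.1, 2.7, 16.4]
grip_width: 0.0161
```

```bash
python3 -m pendant '[[30,[-1,0,0],[0,0,0]],[50,[-1,0,0],[0,0,0]],[50,[-1,0,0],[0,0,0]],[50,[-1,0,0],[0,0,0]],[50,[-1,0,0],[0,0,0]],[50,[-30,0,0],[0,0,0]],[50,[-70,0,0],[0,0,0]],[50,[-110,0,0],[0,0,0]],[50,[-110,0,0],[0,0,0]]]'
python3 - <<'E'
from h import *
go(644.3,-184,200,3.65)
E
```

```text
time_s: 11.97
tool_pos: [0.4536, -0.2311, 0.2062]
tool_rot: [50.4, 89.3, -32.9]
force: [1.1, -0.8, 1.2]
grip_width: 0.0501
pos [ 453.6 -231.1  206.2] jawyaw -83.31 t 11.97 w 50.1 F [ 1.1 -0.8  1.2] q [ 54.   3. -31. 105.   2.  71. -61.]
  shift [8.0, 194.8, -24.6] turn [-1.5176, 0.0142, -0.0017] rows>= 12.1
```

```bash
python3 -m pendant '[[50,[0,20,-3],[-0.12,0,0]],[50,[0,40,-6],[-0.24,0,0]],[50,[0,60,-9],[-0.36,0,0]],[50,[0,80,-12],[-0.48,0,0]],[50,[0,100,-14],[-0.6,0,0]],[50,[0,120,-16],[-0.72,0,0]],[50,[0,140,-18],[-0.84,0,0]],[50,[0,160,-20],[-0.96,0,0]],[50,[0,180,-22],[-1.08,0,0]],[50,[0,195,-24],[-1.2,0,0]]]'; python3 -m pendant '[[50,[0,0,0],[-0.12,0,0]],[50,[0,0,0],[-0.24,0,0]],[50,[0,0,0],[-0.318,0,0]],[50,[0,0,0],[-0.318,0,0]]]';python3 - <<'E'
from h import *
c=optics.read_camera("wrist"); cv2.imwrite("pics/w7.png",c["image"])
go(644.3,-184,113,3.65)
E
```

```text
time_s: 12.8
tool_pos: [0.6416, -0.1823, 0.1977]
tool_rot: [102.1, 89.9, 87.9]
force: [-0.3, 0.3, -0.1]
grip_width: 0.0499
time_s: 13.13
tool_pos: [0.6402, -0.1828, 0.1976]
tool_rot: [128.8, 89.9, 132.5]
force: [-0.4, -0.1, -0.3]
grip_width: 0.0499
pos [ 640.2 -182.9  197.8] jawyaw 3.56 t 13.18 w 50.0 F [ 0.  -0.1 -0.3] q [ 46.  28. -44.  83.  19.  78.   4.]
  shift [84.8, -1.4, 4.1] turn [-0.0015, -0.0006, -0.0007] rows>= 2.0
```

View pics/w7.png

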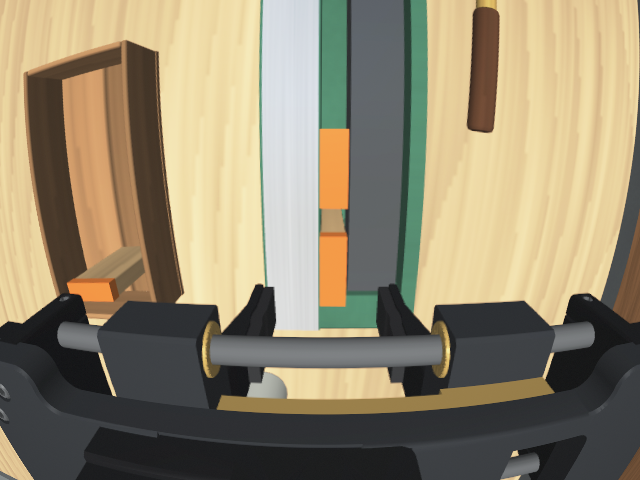

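Run:
```python
from h import *
c=optics.read_camera("wrist")
print(wray(c,270,333,.13),wray(c,168,334.5,.13))
```

```text
[ 644.82959895 -184.54674084  130.        ] [ 641.49846264 -122.60147745  130.        ]
```

```bash
python3 -m pendant '[[50,[35,-1.5,4.3],[0,0,0]],[50,[65,-1.5,4.3],[0,0,0]],[50,[83,-1.5,4.3],[0,0,0]],[50,[84,-1.5,4.3],[0,0,0]],[8,[84,-1.5,4.3],[0,0,0]],[8,[84,-1.5,4.3],[0,0,0]],[8,[84,-1.5,4.3],[0,0,0]],[8,[84,-1.5,4.3],[0,0,0]],[8,[84,-1.5,4.3],[0,0,0]],[8,[84,-1.5,4.3],[0,0,0]]]' 25; python3 -m pendant '[[8,[0,0,0],[0,0,0]],[8,[0,0,0],[0,0,0]],[8,[-15,0,0],[0,0,0]],[8,[-40,0,0],[0,0,0]],[8,[-70,0,0],[0,0,0]],[8,[-95,0,0],[0,0,0]],[8,[-95,0,0],[0,0,0]],[8,[-95,0,0],[0,0,0]]]'
python3 - <<'E'
from h import *
print(crate())
go(439,-153,209,96.2)
E
```

```text
time_s: 14.07
tool_pos: [0.6451, -0.1842, 0.1155]
tool_rot: [-30.3, 89.9, -26.7]
force: [-0.1, -0.4, -0.5]
grip_width: 0.0179
time_s: 14.73
tool_pos: [0.6455, -0.184, 0.2121]
tool_rot: [-24.2, 89.8, -20.6]
force: [-0.9, -0.2, -0.6]
grip_width: 0.0157
[('top', 1299, (417.2, -144.1, 225.7, 124.0, 96.1)), ('side', 1588, (417.8, -152.1, 252.8, 124.4, 96.26))]
pos [ 644.  -184.2  208.9] jawyaw 3.66 t 14.83 w 15.8 F [ 0.3 -0.5 -0.8] q [ 46.  28. -44.  81.  19.  79.   4.]
  shift [0.3, 44.2, -202.6] turn [1.5265, -0.0013, 0.0012] rows>= 12.2
```

```bash
python3 -m pendant '[[8,[0,4,-20],[0.12,0,0]],[8,[0,8,-40],[0.24,0,0]],[8,[0,12,-60],[0.36,0,0]],[8,[0,16,-80],[0.48,0,0]],[8,[0,20,-100],[0.6,0,0]],[8,[0,25,-120],[0.72,0,0]],[8,[0,30,-140],[0.84,0,0]],[8,[0,35,-160],[0.96,0,0]],[8,[0,40,-180],[1.08,0,0]],[8,[0,44,-202],[1.2,0,0]]]'; python3 -m pendant '[[8,[0,0,0],[0.12,0,0]],[8,[0,0,0],[0.24,0,0]],[8,[0,0,0],[0.32,0,0]],[8,[0,0,0],[0.32,0,0]]]';python3 - <<'E'
from h import *
go(439,-153,93,96.2)
E
```

```text
time_s: 15.67
tool_pos: [0.4383, -0.1524, 0.208]
tool_rot: [-150.0, 89.8, 144.6]
force: [-0.3, -0.0, -0.5]
grip_width: 0.0157
time_s: 16.0
tool_pos: [0.4391, -0.153, 0.2084]
tool_rot: [-116.2, 89.9, 160.3]
force: [-0.3, 0.6, -0.7]
grip_width: 0.0158
pos [ 439.1 -153.   208.4] jawyaw -83.56 t 16.0 w 15.8 F [-0.3  0.6 -0.7] q [ 56.  -2. -39. 109.  -1.  72. -66.]
  shift [115.4, 0.2, 0.1] turn [0.0041, -0.0011, 0.0022] rows>= 2.8
```

```bash
python3 -m pendant '[[8,[35,0,0],[0,0,0]],[8,[70,0,0],[0,0,0]],[8,[100,0,0],[0,0,0]],[8,[112,0,0],[0,0,0]],[8,[116,0,0],[0,0,0]],[8,[117,0,0],[0,0,0]],[8,[117,0,0],[0,0,0]]]'
```

```text
time_s: 16.58
tool_pos: [0.4398, -0.1528, 0.0919]
tool_rot: [-134.5, 89.9, 142.2]
force: [0.3, 0.0, -0.6]
grip_width: 0.0161
```

```bash
python3 -m pendant '[[8,[1,0,0],[0,0,0]],[30,[1,0,0],[0,0,0]],[50,[1,0,0],[0,0,0]],[50,[1,0,0],[0,0,0]],[50,[1,0,0],[0,0,0]],[50,[-30,0,0],[0,0,0]],[50,[-70,0,0],[0,0,0]],[50,[-115,0,0],[0,0,0]],[50,[-115,0,0],[0,0,0]]]'
python3 - <<'E'
from h import *
go(641,-122.4,200,3.65)
E
```

```text
time_s: 17.33
tool_pos: [0.4444, -0.1542, 0.2149]
tool_rot: [53.7, 89.3, -29.7]
force: [2.6, -0.6, 1.2]
grip_width: 0.0489
pos [ 444.4 -154.2  214.9] jawyaw -83.41 t 17.33 w 48.9 F [ 2.6 -0.6  1.2] q [ 56.  -2. -39. 109.  -1.  72. -66.]
  shift [16.9, 198.8, -9.1] turn [-1.5193, 0.0135, -0.0024] rows>= 12.2
```

```bash
python3 -m pendant '[[50,[0,20,-1],[-0.12,0,0]],[50,[0,40,-2],[-0.24,0,0]],[50,[0,60,-3],[-0.36,0,0]],[50,[0,80,-4],[-0.48,0,0]],[50,[3,100,-5],[-0.6,0,0]],[50,[5,120,-6],[-0.72,0,0]],[50,[8,140,-7],[-0.84,0,0]],[50,[8,160,-8],[-0.96,0,0]],[50,[8,180,-9],[-1.08,0,0]],[50,[8,203,-9],[-1.2,0,0]]]'; python3 -m pendant '[[50,[0,0,0],[-0.12,0,0]],[50,[0,0,0],[-0.24,0,0]],[50,[0,0,0],[-0.318,0,0]],[50,[0,0,0],[-0.318,0,0]]]';python3 - <<'E'
from h import *
c=optics.read_camera("wrist"); cv2.imwrite("pics/w8.png",c["image"])
go(641,-122.4,113,3.65)
E
```

```text
time_s: 18.17
tool_pos: [0.6416, -0.1209, 0.1992]
tool_rot: [-134.2, 90.0, -148.5]
force: [-0.8, -0.3, 1.3]
grip_width: 0.0497
time_s: 18.5
tool_pos: [0.641, -0.1209, 0.199]
tool_rot: [117.7, 90.0, 121.4]
force: [-0.5, 0.1, -0.6]
grip_width: 0.0499
pos [ 640.9 -121.   199.1] jawyaw 3.45 t 18.55 w 49.7 F [-0.7  0.3 -0.2] q [ 45.  28. -51.  85.  22.  78.  -3.]
  shift [86.1, -1.5, 0.0] turn [-0.0035, -0.0002, -0.0005] rows>= 2.1
```

View pics/w8.png

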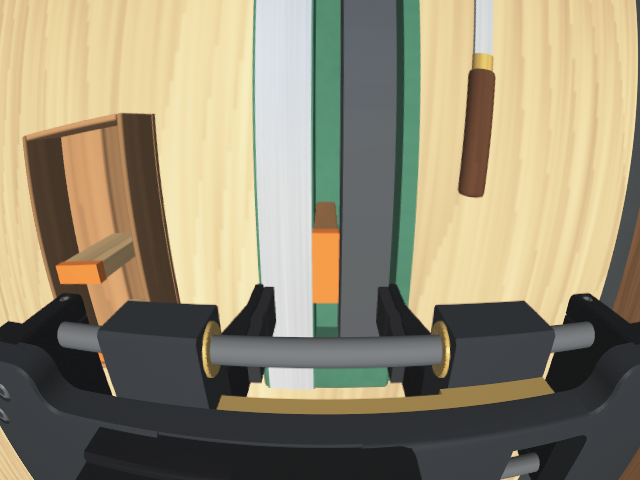

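The second block stands in the crate and the last block is at (326,265), between the fingers. I'm grasping it.

```bash
python3 -m pendant '[[50,[35,-1,0.5],[0,0,0]],[50,[65,-1,0.5],[0,0,0]],[50,[84,-1,0.5],[0,0,0]],[50,[85,-1,0.5],[0,0,0]],[8,[85,-1,0.5],[0,0,0]],[8,[85,-1,0.5],[0,0,0]],[8,[85,-1,0.5],[0,0,0]],[8,[85,-1,0.5],[0,0,0]],[8,[85,-1,0.5],[0,0,0]],[8,[85,-1,0.5],[0,0,0]]]' 25; python3 -m pendant '[[8,[0,0,0],[0,0,0]],[8,[0,0,0],[0,0,0]],[8,[-15,0,0],[0,0,0]],[8,[-40,0,0],[0,0,0]],[8,[-70,0,0],[0,0,0]],[8,[-95,0,0],[0,0,0]],[8,[-95,0,0],[0,0,0]],[8,[-95,0,0],[0,0,0]]]'
python3 - <<'E'
from h import *
print(crate())
go(430.5,-75,209,96.2)
c=optics.read_camera("top"); cv2.imwrite("pics/t9.png",c["image"])
E
```

```text
time_s: 19.38
tool_pos: [0.6419, -0.1219, 0.1154]
tool_rot: [-28.9, 89.9, -25.3]
force: [-0.6, 0.6, 1.0]
grip_width: 0.0176
time_s: 20.05
tool_pos: [0.6424, -0.1216, 0.2121]
tool_rot: [-19.6, 89.8, -16.1]
force: [0.8, 0.2, -0.9]
grip_width: 0.0156
[('top', 1010, (413.7, -111.1, 159.5, 123.9, 96.1)), ('side', 1549, (418.0, -153.6, 255.8, 124.5, 96.23))]
pos [ 640.8 -122.   209. ] jawyaw 3.55 t 20.15 w 15.7 F [-0.4 -0.4 -2. ] q [ 46.  28. -51.  84.  21.  79.  -3.]
  shift [0.3, 59.9, -207.0] turn [1.5245, -0.0011, 0.0012] rows>= 12.2
```

View pics/t9.png

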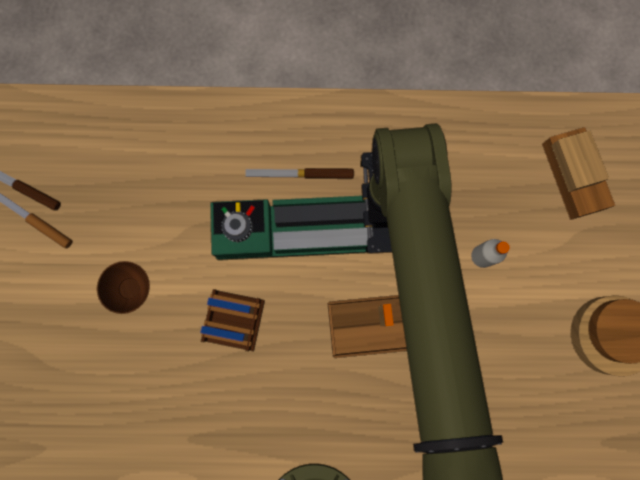

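```bash
python3 -m pendant '[[8,[0,6,-20],[0.12,0,0]],[8,[0,12,-40],[0.24,0,0]],[8,[0,18,-60],[0.36,0,0]],[8,[0,24,-80],[0.48,0,0]],[8,[0,30,-100],[0.6,0,0]],[8,[0,36,-120],[0.72,0,0]],[8,[0,42,-140],[0.84,0,0]],[8,[0,48,-160],[0.96,0,0]],[8,[0,54,-180],[1.08,0,0]],[8,[0,60,-207],[1.2,0,0]]]'; python3 -m pendant '[[8,[0,0,0],[0.12,0,0]],[8,[0,0,0],[0.24,0,0]],[8,[0,0,0],[0.32,0,0]],[8,[0,0,0],[0.32,0,0]]]';python3 - <<'E'
from h import *
go(430.5,-75,92,96.2)
E
```

```text
time_s: 21.03
tool_pos: [0.43, -0.0743, 0.2084]
tool_rot: [-173.2, 89.9, 121.3]
force: [-1.3, -0.1, -0.4]
grip_width: 0.0159
time_s: 21.37
tool_pos: [0.4301, -0.0749, 0.2087]
tool_rot: [-98.6, 89.9, 177.7]
force: [-0.5, 0.6, 0.6]
grip_width: 0.0159
pos [430.1 -74.9 208.7] jawyaw -83.68 t 21.37 w 15.9 F [-0.5  0.6  0.6] q [ 58.  -7. -47. 113.  -6.  73. -71.]
  shift [116.7, 0.6, 0.2] turn [0.0021, -0.0003, 0.0018] rows>= 2.8
```

```bash
python3 -m pendant '[[8,[35,0,0],[0,0,0]],[8,[70,0,0],[0,0,0]],[8,[100,0,0],[0,0,0]],[8,[112,0,0],[0,0,0]],[8,[116,0,0],[0,0,0]],[8,[117.5,0,0],[0,0,0]],[8,[117.5,0,0],[0,0,0]]]'; python3 -m pendant '[[8,[0.5,0,0],[0,0,0]],[30,[0.5,0,0],[0,0,0]],[50,[0.5,0,0],[0,0,0]],[50,[0.5,0,0],[0,0,0]],[50,[0.5,0,0],[0,0,0]],[50,[-30,0,0],[0,0,0]],[50,[-70,0,0],[0,0,0]],[50,[-105,0,0],[0,0,0]],[50,[-105,0,0],[0,0,0]]]'
python3 - <<'E'
from h import *
go(454,185,220,-10.7)
E
```

```text
time_s: 21.95
tool_pos: [0.4304, -0.0743, 0.0917]
tool_rot: [-125.6, 89.8, 151.0]
force: [0.4, 0.2, -0.6]
grip_width: 0.0158
time_s: 22.7
tool_pos: [0.4353, -0.0755, 0.2036]
tool_rot: [57.7, 89.3, -25.8]
force: [1.4, 0.3, 0.2]
grip_width: 0.0493
pos [435.3 -75.5 203.6] jawyaw -83.52 t 22.7 w 49.3 F [1.4 0.3 0.2] q [ 59.  -7. -49. 113.  -5.  71. -71.]
  shift [-17.5, 48.2, -256.6] turn [-1.271, 0.0116, -0.0045] rows>= 10.2
```

```bash
python3 -m pendant '[[40,[-6,7,-25],[-0.12,0,0]],[40,[-12,14,-51],[-0.24,0,0]],[40,[-18,20,-76],[-0.36,0,0]],[40,[-18,26,-102],[-0.48,0,0]],[40,[-18,32,-128],[-0.6,0,0]],[40,[-18,36,-154],[-0.72,0,0]],[40,[-18,40,-180],[-0.84,0,0]],[40,[-18,44,-205],[-0.96,0,0]],[40,[-18,48,-230],[-1.08,0,0]],[40,[-18,48,-256],[-1.2,0,0]]]'
python3 - <<'E'
from h import *
go(454,185,220,-10.7)
E
```

```text
time_s: 23.53
tool_pos: [0.4505, 0.1859, 0.2152]
tool_rot: [12.7, 89.9, -1.8]
force: [0.1, 0.9, -1.0]
grip_width: 0.04
pos [450.5 185.9 215.2] jawyaw -14.48 t 23.53 w 40.0 F [ 0.1  0.9 -1. ] q [ 40.   3. -66. 106.   3.  73. -41.]
  shift [-4.8, 0.0, 3.6] turn [-0.066, 0.0011, -0.0002] rows>= 0.5
```

```bash
python3 -m pendant '[[40,[-2,0,3.5],[-0.066,0,0]],[40,[-4,0,3.5],[-0.066,0,0]],[40,[-4,0,3.5],[-0.066,0,0]]]'
python3 - <<'E'
from h import *
c=optics.read_camera("wrist"); cv2.imwrite("pics/w10.png",c["image"])
go(454,185,98,-10.7)
hs=cv2.cvtColor(c["image"],cv2.COLOR_BGR2HSV); m=cv2.inRange(hs,(105,150,60),(125,255,255))
n,l,s,ce=cv2.connectedComponentsWithStats(m)
for i in range(1,n):
    if s[i,4]>200: print(s[i],ce[i],wray(c,ce[i][1],ce[i][0],.122))
E
```

```text
time_s: 23.78
tool_pos: [0.4536, 0.1838, 0.2192]
tool_rot: [-1.1, 90.0, -12.2]
force: [0.1, -0.7, -0.2]
grip_width: 0.0401
pos [453.7 183.3 219.1] jawyaw -11.18 t 23.83 w 40.4 F [0.9 0.1 0.4] q [ 40.   3. -66. 105.   3.  74. -38.]
  shift [121.1, 1.8, -0.1] turn [-0.0085, 0.0003, 0.0004] rows>= 2.9
[ 315  183   22  124 2587] [325.97100889 242.78778508] [455.32021567 189.85747759 122.        ]
[ 227  184   29  123 2575] [240.8792233  243.74796117] [397.36569299 200.51872521 122.        ]
```

View pics/w10.png

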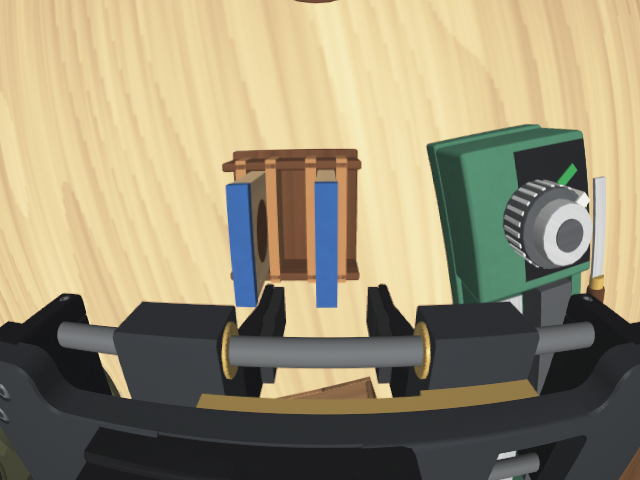

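```bash
python3 -m pendant '[[40,[35,4,-1],[0,0,0]],[40,[70,4,-1],[0,0,0]],[40,[100,4,-1],[0,0,0]],[40,[120,4,-1],[0,0,0]],[40,[120,4,-1],[0,0,0]],[7,[120,4,-1],[0,0,0]],[7,[120,4,-1],[0,0,0]],[7,[120,4,-1],[0,0,0]],[7,[120,4,-1],[0,0,0]],[7,[120,4,-1],[0,0,0]]]' 30; python3 -m pendant '[[7,[0,0,0],[0,0,0]],[7,[0,0,0],[0,0,0]],[7,[0,0,0],[0,0,0]]]'
python3 - <<'E'
from h import *
go(454,187,98,-10.7)
E
```

```text
time_s: 24.67
tool_pos: [0.4542, 0.1882, 0.1002]
tool_rot: [4.2, 89.9, -6.9]
force: [2.8, -0.4, 3.9]
grip_width: 0.015
time_s: 24.92
tool_pos: [0.4543, 0.1882, 0.1002]
tool_rot: [1.4, 89.9, -9.6]
force: [-0.5, -1.1, 6.0]
grip_width: 0.0148
pos [454.3 188.2 100.2] jawyaw -11.02 t 24.92 w 14.8 F [-0.5 -1.1  6. ] q [ 32.  15. -63. 113.  15.  61. -49.]
  shift [2.2, -1.2, -0.0] turn [-0.0057, 0.0022, -0.0] rows>= 0.1
```

```bash
python3 -m pendant '[[7,[-10,0,0],[0,0,0]],[7,[-30,0,0],[0,0,0]],[7,[-60,0,0],[0,0,0]],[7,[-95,0,0],[0,0,0]],[7,[-125,0,0],[0,0,0]],[7,[-125,0,0],[0,0,0]],[7,[-125,0,0],[0,0,0]]]'
python3 - <<'E'
from h import *
go(641.5,-115.2,225,3.6)
c=optics.read_camera("wrist"); cv2.imwrite("pics/w11.png",c["image"])
E
```

```text
time_s: 25.5
tool_pos: [0.4539, 0.1886, 0.2256]
tool_rot: [-2.2, 89.8, -13.2]
force: [-0.8, 0.5, -2.0]
grip_width: 0.0145
pos [453.9 188.6 225.6] jawyaw -11.02 t 25.5 w 14.5 F [-0.8  0.5 -2. ] q [ 41.   3. -67. 105.   3.  74. -38.]
  shift [1.4, -262.3, 242.2] turn [-0.2552, 0.0033, 0.0006] rows>= 8.6
```

View pics/w11.png

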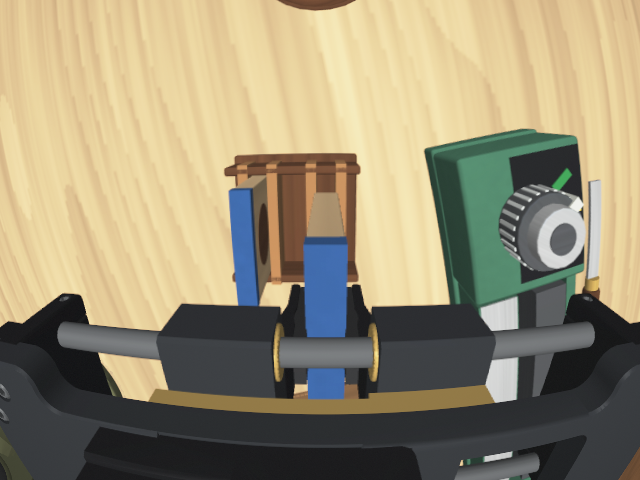

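```bash
python3 -m pendant '[[7,[0,-26,20],[-0.02,0,0]],[7,[0,-54,48],[-0.05,0,0]],[7,[0,-82,74],[-0.08,0,0]],[7,[0,-110,100],[-0.11,0,0]],[7,[0,-138,126],[-0.14,0,0]],[7,[0,-166,152],[-0.17,0,0]],[7,[0,-194,178],[-0.2,0,0]],[7,[0,-222,204],[-0.23,0,0]],[7,[0,-248,228],[-0.255,0,0]],[7,[0,-262,242],[-0.255,0,0]]]';  python3 -m pendant '[[7,[0,0,0],[0,0,0]],[7,[0,0,0],[0,0,0]],[7,[0,0,0],[0,0,0]]]'
python3 - <<'E'
from h import *
go(641.5,-115.2,155,3.6)
c=optics.read_camera("wrist"); cv2.imwrite("pics/w12.png",c["image"])
c=optics.read_camera("top"); cv2.imwrite("pics/t12.png",c["image"])
E
```

```text
time_s: 26.38
tool_pos: [0.6407, -0.1206, 0.2202]
tool_rot: [-179.4, 89.7, -176.0]
force: [0.1, -1.1, -1.5]
grip_width: 0.0149
time_s: 26.63
tool_pos: [0.6397, -0.1133, 0.2222]
tool_rot: [142.9, 89.8, 146.6]
force: [1.0, -0.5, -0.9]
grip_width: 0.0146
pos [ 639.7 -113.3  222.2] jawyaw 3.73 t 26.63 w 14.6 F [ 1.  -0.5 -0.9] q [ 47.  28. -55.  83.  23.  81.  -4.]
  shift [67.2, -2.2, 1.9] turn [0.0022, -0.0031, -0.0024] rows>= 1.6
```

View pics/w12.png

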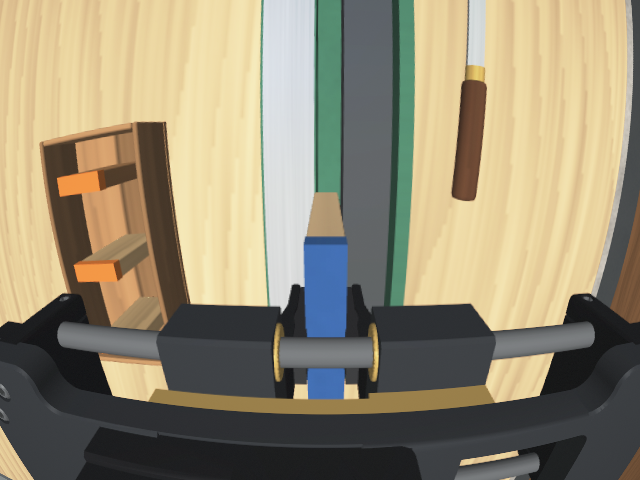

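Run:
```python
from h import *
c=optics.read_camera("wrist"); g=c["image"]
hs=cv2.cvtColor(g,cv2.COLOR_BGR2HSV)
m=cv2.inRange(hs,(60,60,20),(95,255,255))
for r in (60,100,140,175):
    row=m[r,280:370]; xs=280+np.nonzero(row)[0]; a,b=xs.min()-.5,xs.max()+.5
    A,B=wray(c,r,a,.09),wray(c,r,b,.09); print(r,a,b,A.round(1),B.round(1),((A+B)/2).round(1))
for r in(250,280):
    xs=np.nonzero(cv2.inRange(hs,(105,120,50),(125,255,255))[r])[0]; A,B=wray(c,r,xs.min()-.5,.244),wray(c,r,xs.max()+.5,.244); print("tpl",A.round(1),B.round(1),((A+B)/2).round(1))
```

```text
60 313.5 340.5 [622.1  20.8  90. ] [641.7  22.2  90. ] [631.9  21.5  90. ]
100 313.5 340.5 [624.1  -9.5  90. ] [643.8  -8.2  90. ] [633.9  -8.9  90. ]
140 313.5 340.5 [626.  -39.4  90. ] [645.8 -38.   90. ] [635.9 -38.7  90. ]
175 313.5 339.5 [627.6 -65.6  90. ] [647.  -64.3  90. ] [637.3 -65.   90. ]
tpl [629.7 -72.9 244. ] [645.  -71.9 244. ] [637.4 -72.4 244. ]
tpl [630.6 -84.3 244. ] [645.7 -83.3 244. ] [638.1 -83.8 244. ]
```

```bash
python3 -m pendant '[[7,[0,-2,1],[0,0,0]],[7,[20,-2,1],[0,0,0]],[7,[38,-2,1],[0,0,0]],[7,[46,-2,1],[0,0,0]],[7,[54,-2,1],[0,0,0]],[7,[60,-2,1],[0,0,0]],[7,[66,-2,1],[0,0,0]],[7,[66,-2,1],[0,0,0]]]'
python3 - <<'E'
from h import *
go(641.5,-115.2,118,3.6)
c=optics.read_camera("wrist"); cv2.imwrite("pics/w13.png",c["image"])
E
```

```text
time_s: 27.45
tool_pos: [0.6415, -0.117, 0.1573]
tool_rot: [172.8, 89.9, 176.4]
force: [0.2, 0.6, -1.2]
grip_width: 0.0149
pos [ 641.5 -117.   157.3] jawyaw 3.62 t 27.45 w 14.9 F [ 0.2  0.6 -1.2] q [ 47.  31. -53.  87.  25.  75.  -6.]
  shift [39.3, 1.8, 0.1] turn [0.0003, -0.001, -0.0001] rows>= 0.9
```

View pics/w13.png

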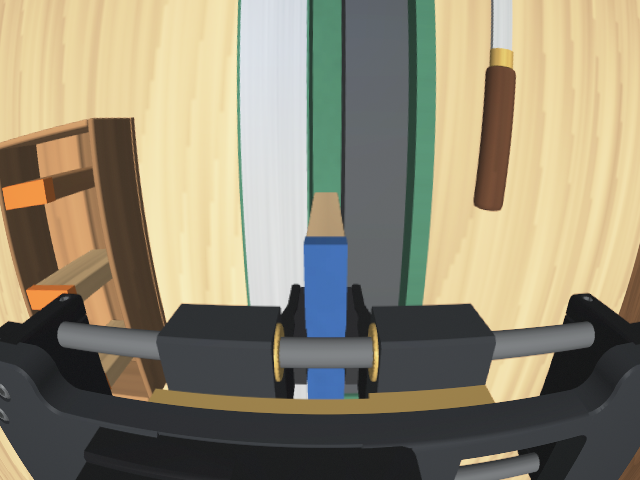

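```bash
python3 -m pendant '[[7,[10,0,0],[0,0,0]],[7,[20,0,0],[0,0,0]],[7,[30,0,0],[0,0,0]],[7,[36,0,0],[0,0,0]],[7,[38,0,0],[0,0,0]],[7,[38,0,0],[0,0,0]]]'; python3 -m pendant '[[7,[1,0,0],[0,0,0]],[7,[2,0,0],[0,0,0]],[7,[2,0,0],[0,0,0]]]'
```

```text
time_s: 28.0
tool_pos: [0.6414, -0.117, 0.1192]
tool_rot: [164.5, 89.9, 168.1]
force: [0.5, -0.4, -1.5]
grip_width: 0.0147
time_s: 28.25
tool_pos: [0.6421, -0.1171, 0.1183]
tool_rot: [-19.9, 90.0, -16.3]
force: [-0.1, -0.4, -1.5]
grip_width: 0.0143
```

```bash
python3 -m pendant '[[7,[1,0,0],[0,0,0]],[7,[2,0,0],[0,0,0]],[7,[2,0,0],[0,0,0]]]'
```

```text
time_s: 28.5
tool_pos: [0.6423, -0.1171, 0.1182]
tool_rot: [-49.9, 89.9, -46.3]
force: [-2.9, 0.1, 8.1]
grip_width: 0.0144
```

```bash
python3 -m pendant '[[25,[-1,0,0],[0,0,0]],[40,[-1,0,0],[0,0,0]],[40,[-1,0,0],[0,0,0]],[40,[-1,0,0],[0,0,0]],[40,[-30,0,0],[0,0,0]],[40,[-65,0,0],[0,0,0]],[40,[-100,0,0],[0,0,0]],[40,[-100,0,0],[0,0,0]],[40,[-100,0,0],[0,0,0]]]'
python3 - <<'E'
from h import *
go(395.3,198.9,220,-10.8)
c=optics.read_camera("wrist"); cv2.imwrite("pics/w14.png",c["image"])
E
```

```text
time_s: 29.25
tool_pos: [0.6432, -0.1168, 0.2185]
tool_rot: [-15.7, 89.7, -12.1]
force: [-0.3, -0.2, 0.1]
grip_width: 0.04
pos [ 643.2 -116.8  218.5] jawyaw 3.61 t 29.25 w 40.0 F [-0.3 -0.2  0.1] q [ 47.  28. -54.  83.  23.  80.  -4.]
  shift [-2.9, 330.7, -227.6] turn [0.2515, 0.0045, 0.0007] rows>= 9.6
```

View pics/w14.png

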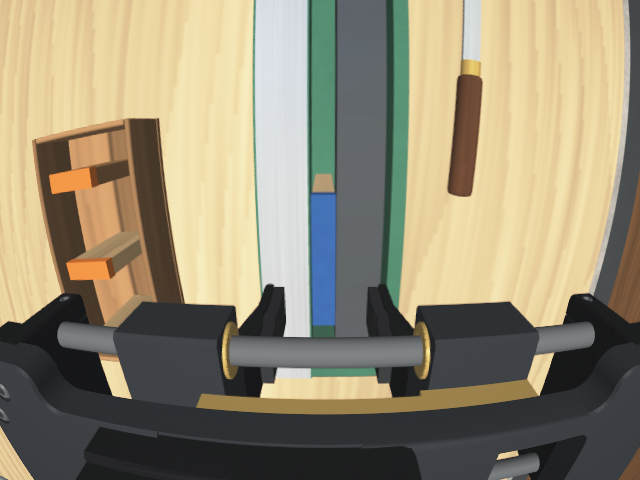

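```bash
python3 -m pendant '[[40,[0,25,-17],[0.03,0,0]],[40,[0,58,-40],[0.06,0,0]],[40,[0,91,-63],[0.09,0,0]],[40,[0,124,-86],[0.12,0,0]],[40,[0,157,-108],[0.15,0,0]],[40,[0,190,-131],[0.18,0,0]],[40,[0,223,-154],[0.21,0,0]],[40,[0,256,-176],[0.24,0,0]],[40,[0,288,-199],[0.25,0,0]],[40,[0,318,-218],[0.25,0,0]]]'
python3 - <<'E'
from h import *
go(395.3,198.9,220,-10.8)
E
```

```text
time_s: 30.13
tool_pos: [0.4017, 0.1874, 0.2144]
tool_rot: [-141.2, 89.8, -152.0]
force: [0.7, 0.1, 0.1]
grip_width: 0.0397
pos [401.7 187.4 214.4] jawyaw -10.77 t 30.13 w 39.7 F [0.7 0.1 0.1] q [ 47. -11. -67. 111. -10.  74. -28.]
  shift [-5.6, 10.1, -8.5] turn [0.0006, -0.0021, 0.0017] rows>= 0.3
```

```bash
python3 -m pendant '[[40,[-4,8,-7],[0,0,0]],[40,[-4,10,-8.5],[0,0,0]],[40,[-4,10,-8.5],[0,0,0]],[40,[-4,10,-8.5],[0,0,0]]]'
python3 - <<'E'
from h import *
go(395.3,198.9,98,-10.8)
c=optics.read_camera("wrist"); cv2.imwrite("pics/w15.png",c["image"])
hs=cv2.cvtColor(c["image"],cv2.COLOR_BGR2HSV); m=cv2.inRange(hs,(105,150,60),(125,255,255))
n,l,s,ce=cv2.connectedComponentsWithStats(m)
for i in range(1,n):
    if s[i,4]>200: print(s[i],ce[i],wray(c,ce[i][1],ce[i][0],.122))
print(crate())
E
```

```text
time_s: 30.47
tool_pos: [0.3983, 0.1963, 0.2196]
tool_rot: [-169.2, 90.0, 179.9]
force: [-0.6, -1.3, 1.6]
grip_width: 0.0403
pos [398.3 196.3 219.6] jawyaw -10.83 t 30.47 w 40.3 F [-0.6 -1.3  1.6] q [ 46. -12. -67. 110. -11.  74. -28.]
  shift [121.6, 2.0, -3.4] turn [-0.0006, -0.0007, 0.0001] rows>= 2.9
[ 311  185   21  124 2527] [321.27305105 245.66838148] [396.30993955 200.82896873 122.        ]
[('top', 1740, (418.5, -156.6, 250.7, 124.1, 96.03)), ('side', 466, (365.1, -189.4, 210.5, 60.5, 112.89))]
```

View pics/w15.png

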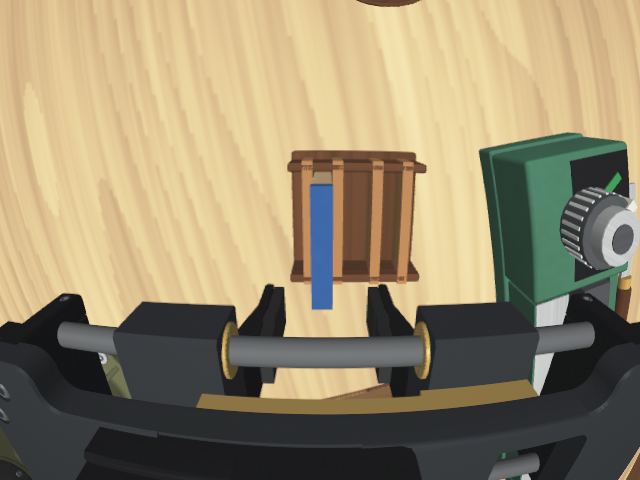

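```bash
python3 -m pendant '[[40,[30,2.5,-3],[0,0,0]],[40,[65,2.5,-3],[0,0,0]],[40,[100,2.5,-3],[0,0,0]],[40,[119,2.5,-3],[0,0,0]],[40,[119,2.5,-3],[0,0,0]],[7,[119,2.5,-3],[0,0,0]],[7,[119,2.5,-3],[0,0,0]],[7,[119,2.5,-3],[0,0,0]],[7,[119,2.5,-3],[0,0,0]],[7,[119,2.5,-3],[0,0,0]]]' 30; python3 -m pendant '[[7,[0,0,0],[0,0,0]],[7,[0,0,0],[0,0,0]],[7,[0,0,0],[0,0,0]]]'
python3 - <<'E'
from h import *
go(395,199,98,-10.7)
E
```

```text
time_s: 31.45
tool_pos: [0.3963, 0.2009, 0.1021]
tool_rot: [-14.4, 89.8, -25.2]
force: [-1.1, -0.6, 5.2]
grip_width: 0.0147
time_s: 31.7
tool_pos: [0.3963, 0.2009, 0.1021]
tool_rot: [-16.5, 89.9, -27.2]
force: [-1.0, -0.9, 6.6]
grip_width: 0.0144
pos [396.3 200.9 102.1] jawyaw -10.73 t 31.7 w 14.4 F [-1.  -0.9  6.6] q [ 44.   7. -76. 119.   9.  60. -47.]
  shift [4.1, -2.1, -1.0] turn [-0.0005, 0.0023, 0.0007] rows>= 0.1
```

```bash
python3 -m pendant '[[7,[-10,0,0],[0,0,0]],[7,[-30,0,0],[0,0,0]],[7,[-60,0,0],[0,0,0]],[7,[-95,0,0],[0,0,0]],[7,[-125,0,0],[0,0,0]],[7,[-125,0,0],[0,0,0]],[7,[-125,0,0],[0,0,0]]]'
python3 - <<'E'
from h import *
go(634.5,-7,225,3.65)
E
```

```text
time_s: 32.28
tool_pos: [0.3963, 0.2012, 0.2273]
tool_rot: [-12.5, 89.7, -23.3]
force: [0.0, 0.1, -2.1]
grip_width: 0.0148
pos [396.3 201.2 227.3] jawyaw -10.73 t 32.28 w 14.8 F [ 0.   0.1 -2.1] q [ 47. -13. -68. 110. -13.  75. -28.]
  shift [3.8, -160.2, 272.8] turn [-0.251, 0.0045, 0.0016] rows>= 7.6
```

```bash
python3 -m pendant '[[7,[0,-14,24],[-0.02,0,0]],[7,[0,-32,54],[-0.05,0,0]],[7,[0,-50,85],[-0.08,0,0]],[7,[0,-68,116],[-0.11,0,0]],[7,[0,-86,147],[-0.14,0,0]],[7,[0,-104,178],[-0.17,0,0]],[7,[0,-122,209],[-0.2,0,0]],[7,[0,-140,240],[-0.23,0,0]],[7,[0,-152,260],[-0.251,0,0]],[7,[0,-160,273],[-0.251,0,0]]]';  python3 -m pendant '[[7,[0,0,0],[0,0,0]],[7,[0,0,0],[0,0,0]],[7,[0,0,0],[0,0,0]]]'
python3 - <<'E'
from h import *
go(634.5,-7,157,3.65)
c=optics.read_camera("wrist"); g=c["image"]; cv2.imwrite("pics/w16.png",g)
hs=cv2.cvtColor(g,cv2.COLOR_BGR2HSV)
m=cv2.inRange(hs,(60,60,20),(95,255,255))
for r in (100,140,175):
    row=m[r,290:370]; xs=290+np.nonzero(row)[0]; a,b=xs.min()-.5,xs.max()+.5
    A,B=wray(c,r,a,.09),wray(c,r,b,.09); print(r,a,b,A.round(1),B.round(1),((A+B)/2).round(1))
zt=telemetry.get_obs()["tool_pos"][2]+.020
for r in(250,280):
    xs=np.nonzero(cv2.inRange(hs,(105,120,50),(125,255,255))[r])[0]; A,B=wray(c,r,xs.min()-.5,zt),wray(c,r,xs.max()+.5,zt); print("tpl",A.round(1),B.round(1),((A+B)/2).round(1))
E
```

```text
time_s: 33.12
tool_pos: [0.6347, -0.0097, 0.2226]
tool_rot: [153.2, 89.8, 156.8]
force: [-0.0, -0.6, -1.0]
grip_width: 0.0147
time_s: 33.37
tool_pos: [0.6325, -0.0051, 0.2249]
tool_rot: [143.9, 89.8, 147.7]
force: [-0.0, 1.1, -1.9]
grip_width: 0.0144
pos [632.5  -5.1 224.9] jawyaw 3.81 t 33.37 w 14.4 F [-0.   1.1 -1.9] q [ 44.  29. -63.  85.  26.  81. -16.]
  shift [67.9, -2.1, 2.0] turn [0.0028, -0.0021, -0.0015] rows>= 1.6
100 289.5 369.5 [598.7  97.6  90. ] [657.6 101.7  90. ] [628.1  99.6  90. ]
140 314.5 341.5 [619.1  68.5  90. ] [639.   69.9  90. ] [629.1  69.2  90. ]
175 314.5 340.5 [620.7  42.1  90. ] [640.2  43.4  90. ] [630.5  42.8  90. ]
tpl [622.6  34.8 245.5] [637.6  35.9 245.5] [630.1  35.4 245.5]
tpl [623.1  23.4 245.5] [638.2  24.5 245.5] [630.7  24.  245.5]
```

View pics/w16.png

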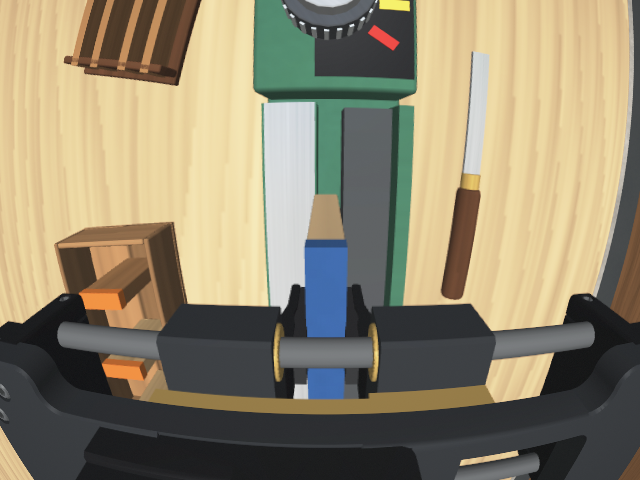

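```bash
python3 -m pendant '[[7,[0,-1,1.4],[0,0,0]],[7,[20,-1,1.4],[0,0,0]],[7,[38,-1,1.4],[0,0,0]],[7,[46,-1,1.4],[0,0,0]],[7,[54,-1,1.4],[0,0,0]],[7,[60,-1,1.4],[0,0,0]],[7,[66,-1,1.4],[0,0,0]],[7,[66,-1,1.4],[0,0,0]]]'
python3 - <<'E'
from h import *
go(634.5,-7,120.1,3.65)
c=optics.read_camera("wrist"); cv2.imwrite("pics/w17.png",c["image"])
E
```

```text
time_s: 34.08
tool_pos: [0.6349, -0.0079, 0.1593]
tool_rot: [-171.3, 89.9, -167.7]
force: [0.2, 0.5, -1.3]
grip_width: 0.015
pos [634.9  -7.9 159.3] jawyaw 3.67 t 34.08 w 15.0 F [ 0.2  0.5 -1.3] q [ 43.  32. -61.  90.  28.  75. -18.]
  shift [39.2, 1.0, -0.3] turn [0.0004, -0.001, 0.0001] rows>= 0.9
```

View pics/w17.png

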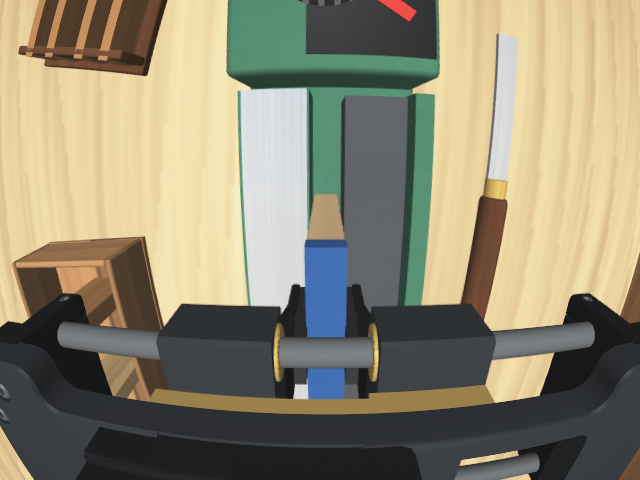

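The second template has entered the slot with no side force. I'm seating it.

```bash
python3 -m pendant '[[7,[10,0,0],[0,0,0]],[7,[20,0,0],[0,0,0]],[7,[30,0,0],[0,0,0]],[7,[36,0,0],[0,0,0]],[7,[38,0,0],[0,0,0]],[7,[39,0,0],[0,0,0]]]'; python3 -m pendant '[[7,[1,0,0],[0,0,0]],[7,[3,0,0],[0,0,0]],[7,[3,0,0],[0,0,0]]]'
```

```text
time_s: 34.63
tool_pos: [0.635, -0.0079, 0.1204]
tool_rot: [172.9, 89.9, 176.6]
force: [0.9, 0.3, -0.8]
grip_width: 0.0146
time_s: 34.88
tool_pos: [0.6354, -0.0077, 0.1203]
tool_rot: [-75.7, 89.9, -72.0]
force: [-3.8, -1.0, 9.6]
grip_width: 0.015
```

```bash
python3 -m pendant '[[25,[-2,0,0],[0,0,0]],[40,[-2,0,0],[0,0,0]],[40,[-2,0,0],[0,0,0]],[40,[-2,0,0],[0,0,0]],[40,[-30,0,0],[0,0,0]],[60,[-65,0,0],[0,0,0]],[87,[-105,0,0],[0,0,0]],[87,[-120,0,0],[0,0,0]],[87,[-120,0,0],[0,0,0]],[87,[-120,0,0],[0,0,0]]]'
python3 - <<'E'
from h import *
go(621.7,173.5,240,15)
c=optics.read_camera("wrist"); cv2.imwrite("pics/w18.png",c["image"])
print(crate())
c=optics.read_camera("top"); cv2.imwrite("pics/t18.png",c["image"])
E
```

```text
time_s: 35.72
tool_pos: [0.6357, -0.0078, 0.2387]
tool_rot: [-17.2, 89.9, -13.5]
force: [-0.8, -0.3, -0.9]
grip_width: 0.0653
pos [635.7  -7.8 238.7] jawyaw 3.66 t 35.72 w 65.3 F [-0.8 -0.3 -0.9] q [ 44.  29. -63.  84.  26.  83. -16.]
  shift [-1.4, 181.8, -2.4] turn [-0.1979, 0.0016, 0.0007] rows>= 4.4
[('top', 513, (428.9, -252.8, 124.0, 55.6, 6.36)), ('side', 1558, (417.7, -152.5, 253.9, 124.0, 96.25))]
```

View pics/w18.png

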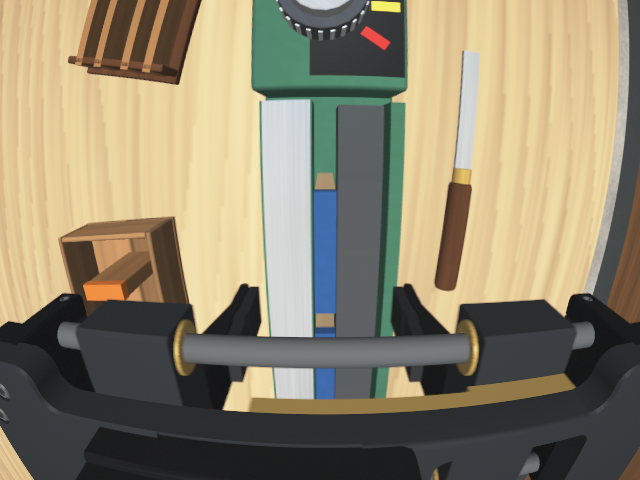

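View pics/t18.png

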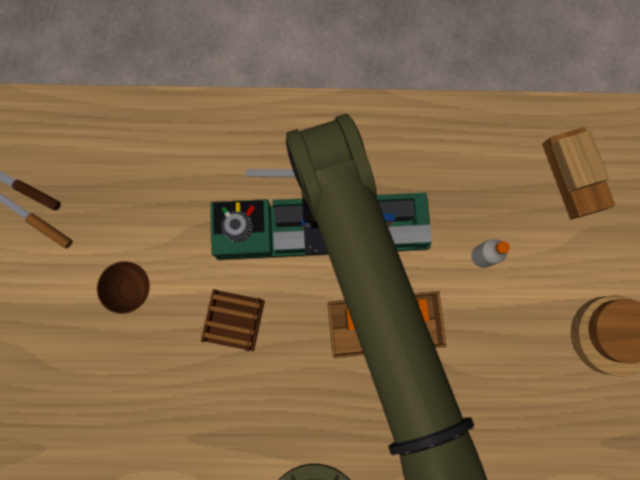

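```bash
python3 -m pendant '[[87,[-4,25,0],[-0.04,0,0]],[87,[-4,60,0],[-0.08,0,0]],[87,[-4,95,-1],[-0.12,0,0]],[87,[-4,130,-2],[-0.16,0,0]],[87,[-4,160,-2],[-0.198,0,0]],[87,[-4,182,-2],[-0.198,0,0]],[87,[-4,182,-2],[-0.198,0,0]],[87,[-4,182,-2],[-0.198,0,0]],[87,[-4,182,-2],[-0.198,0,0]]]'
python3 - <<'E'
from h import *
go(621.7,173.5,126,15)
c=optics.read_camera("wrist"); cv2.imwrite("pics/w19.png",c["image"])
E
```

```text
time_s: 36.67
tool_pos: [0.6217, 0.1724, 0.2409]
tool_rot: [-150.0, 89.9, -135.1]
force: [0.0, -0.6, -0.5]
grip_width: 0.087
pos [621.7 172.4 240.9] jawyaw 14.97 t 36.67 w 87.0 F [ 0.  -0.6 -0.5] q [ 27.  31. -65.  82.  28.  84. -22.]
  shift [114.9, 1.2, 0.5] turn [-0.0006, -0.0017, 0.001] rows>= 2.8
```

View pics/w19.png

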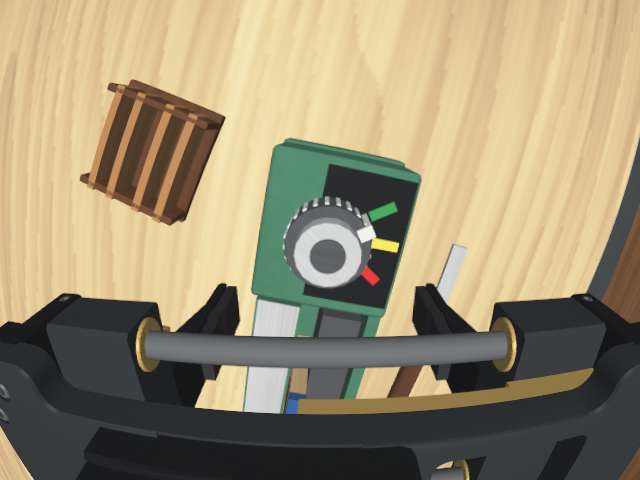

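```bash
python3 -m pendant '[[87,[35,1,0],[0,0,0]],[87,[70,1,0],[0,0,0]],[87,[95,1,0],[0,0,0]],[87,[114,1,0],[0,0,0]],[87,[114,1,0],[0,0,0]],[55,[114,1,0],[0,0,0]],[55,[114,1,0],[0,0,0]],[55,[114,1,0],[0,0,0]],[55,[114,1,0],[0,0,0]],[55,[114,1,0],[0,0,0]]]' 30; python3 -m pendant '[[55,[0,0,0],[0,0,0]],[55,[0,0,0],[0,0,0]],[55,[0,0,0],[0.1,0,0]],[55,[0,0,0],[0.2,0,0]],[55,[0,0,0],[0.3,0,0]],[55,[0,0,0],[0.4,0,0]],[55,[0,0,0],[0.5,0,0]],[55,[0,0,0],[0.57,0,0]],[55,[0,0,0],[0.6,0,0]],[55,[0,0,0],[0.6,0,0]]]'
python3 - <<'E'
from h import *
go(621.7,173.5,126,15-34.38)
E
```

```text
time_s: 37.55
tool_pos: [0.6221, 0.1748, 0.1293]
tool_rot: [-6.9, 89.9, 8.1]
force: [3.9, -0.3, 2.8]
grip_width: 0.0614
time_s: 38.38
tool_pos: [0.6228, 0.1748, 0.1293]
tool_rot: [25.1, 89.8, 5.7]
force: [3.2, -0.4, 4.6]
grip_width: 0.0614
pos [622.8 174.8 129.3] jawyaw -19.43 t 38.38 w 61.4 F [ 3.2 -0.4  4.6] q [ 22.  32. -55.  90.  28.  72. -56.]
  shift [3.3, -1.6, -0.6] turn [-0.0009, 0.0032, -0.0015] rows>= 0.1
```

Next I release, lift and check.

```bash
python3 -m pendant '[[87,[0,0,0],[0,0,0]],[87,[0,0,0],[0,0,0]],[87,[0,0,0],[0,0,0]],[87,[-35,0,0],[0,0,0]],[87,[-75,0,0],[0,0,0]],[87,[-112,0,0],[0,0,0]],[87,[-112,0,0],[0,0,0]],[87,[-112,0,0],[0,0,0]]]'
python3 - <<'E'
from h import *
go(480,300,330,-20)
c=optics.read_camera("wrist"); cv2.imwrite("pics/w20.png",c["image"])
E
```

```text
time_s: 39.05
tool_pos: [0.6219, 0.1755, 0.2421]
tool_rot: [36.0, 89.8, 16.7]
force: [0.7, -0.9, -1.6]
grip_width: 0.0865
pos [621.9 175.5 242.1] jawyaw -19.32 t 39.05 w 86.5 F [ 0.7 -0.9 -1.6] q [ 23.  28. -58.  82.  23.  82. -53.]
  shift [-88.2, 70.7, -174.9] turn [0.0119, 0.0027, -0.002] rows>= 5.0
```

View pics/w20.png

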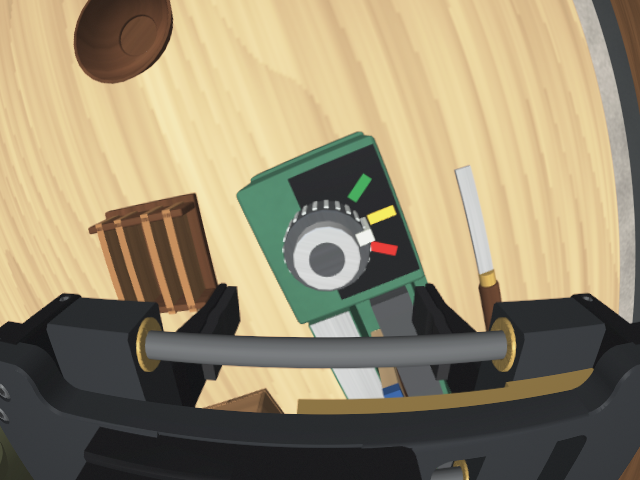

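```bash
python3 - <<'E'
from h import *
c=optics.read_camera("wrist")
b=wray(c,258,327,.155)
for n,r,k,z in(("stripe",237.5,366,.14),("green",188,360,.101),("yellow",214.5,382,.101),("red",248,384.5,.101)):
    p=wray(c,r,k,z); print(n,np.degrees(np.arctan2(p[1]-b[1],p[0]-b[0])))
E
python3 -m pendant '[[87,[-25,14,-35],[0,0,0]],[87,[-45,28,-70],[0,0,0]],[87,[-60,42,-105],[0,0,0]],[87,[-70,56,-140],[0,0,0]],[87,[-80,70,-175],[0,0,0]],[87,[-80,105,-190],[0,0,0]],[87,[-80,140,-205],[0,0,0]],[87,[-80,170,-215],[0,0,0]],[87,[-80,170,-215],[0,0,0]],[87,[-80,170,-215],[0,0,0]]]'
python3 - <<'E'
from h import *
go(480,300,330,-20)
for n in("top","side"):
    c=optics.read_camera(n); cv2.imwrite(f"pics/{n}21.png",c["image"]); W=cloud(c); hsv=cv2.cvtColor(c["image"],cv2.COLOR_BGR2HSV)
    for name,lo,hi,zr in(("orange",(5,180,120),(15,255,255),(.03,.145)),("blue",(105,150,60),(125,255,255),(.09,.17))):
        m=(cv2.inRange(hsv,lo,hi)>0)&(W[...,2]>zr[0])&(W[...,2]<zr[1])
        k,l,s,ce=cv2.connectedComponentsWithStats(m.astype(np.uint8))
        for i in range(1,k):
            if s[i,4]>15:
                P=W[l==i]; print(n,name,s[i,:4].tolist(),rect(P),np.median(P[:,2]).round(4),P[:,2].max().round(4))
print(crate())
E
```

```text
stripe 0.19211302778029604
green 36.49643652182064
yellow 1.7498645591562576
red -32.59594599181649
time_s: 39.98
tool_pos: [0.4726, 0.408, 0.3175]
tool_rot: [-143.0, 89.7, -162.1]
force: [0.7, -0.4, -0.5]
grip_width: 0.087
pos [472.6 408.  317.5] jawyaw -19.04 t 39.98 w 87.0 F [ 0.7 -0.4 -0.5] q [  2.  25. -63.  78.  22.  90. -77.]
  shift [-12.4, -99.7, 42.2] turn [0.0168, -0.0037, 0.0028] rows>= 2.6
top orange [557, 134, 9, 4] (863.5, -576.7, 20.2, 7.8, 117.15) 0.0501 0.059
top orange [583, 189, 12, 22] (709.2, -631.7, 52.8, 12.9, 21.42) 0.0511 0.0568
top orange [419, 299, 10, 23] (448.2, -229.8, 46.1, 17.1, 6.84) 0.107 0.1127
top orange [383, 304, 10, 22] (437.8, -153.6, 46.0, 16.6, 6.53) 0.1065 0.1122
top orange [347, 308, 10, 22] (428.8, -75.2, 45.4, 16.5, 5.5) 0.1071 0.1129
top orange [598, 316, 42, 10] (430.3, -660.7, 92.6, 19.5, 90.54) 0.0857 0.091
top blue [352, 214, 43, 9] (641.9, -119.9, 89.8, 15.9, 93.75) 0.141 0.147
top blue [302, 216, 42, 9] (635.3, -11.8, 88.3, 15.9, 93.69) 0.1404 0.147
side orange [406, 197, 20, 9] (447.4, -226.9, 45.7, 19.9, 7.67) 0.1046 0.1084
side orange [399, 214, 21, 11] (449.5, -194.0, 112.6, 46.8, 105.68) 0.1042 0.109
side orange [390, 234, 23, 14] (438.8, -111.0, 106.9, 47.9, 105.63) 0.1045 0.108
side blue [317, 180, 19, 22] (640.3, -117.9, 93.7, 15.3, 94.02) 0.1392 0.1416
side blue [296, 204, 21, 26] (633.6, -10.6, 92.8, 15.0, 94.16) 0.1392 0.1426
[('top', 1735, (418.4, -156.5, 250.6, 124.0, 96.11)), ('side', 1563, (417.7, -153.0, 254.5, 124.1, 96.16))]
```

View pics/top21.png

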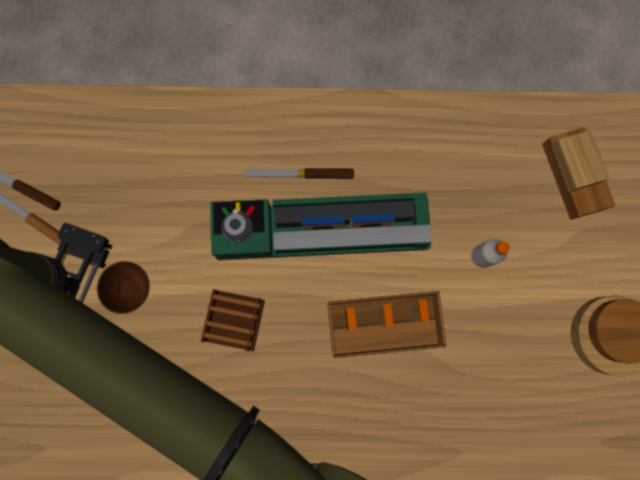

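View pics/side21.png

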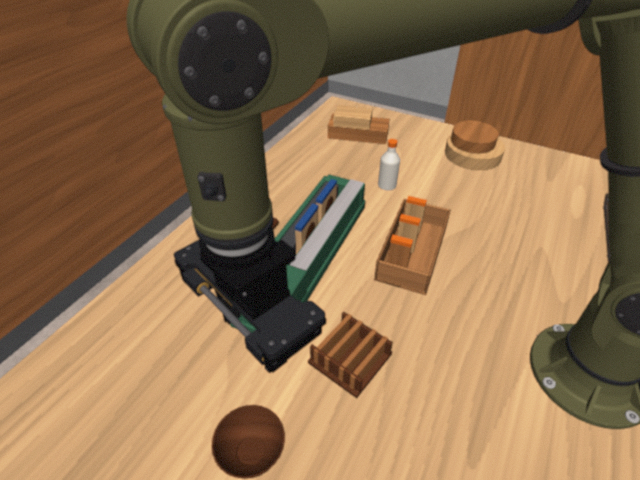

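The checks agree: template tops are at 140 mm (fully down), block tops at 106 mm in the crate, and the stripe is on yellow within about 1.5°. I'm handing in.

```bash
python3 -c "
from cell import env
print(env.sign_off())"
```

```text
the job is handed in; nothing more can be done
None
```

The changeover is done and handed in at about 40 s on the robot's clock, with the arm clear of everything.

- **Collar to green:** I turned it from red to green first, and the wrist picture put the stripe at 36.0° against 36.3° for the mark.
- **Packing blocks:** Three were in the slot. All three came out after the jaw slackened and now stand upright in the crate, tops at 105–107 mm.
- **Templates:** Both stand in the slot about 108 mm apart along it. Their tops read 139–141 mm, where 140 is fully down.
- **Collar to yellow:** I turned it back by 0.6 rad and let go. The stripe read 0.2° against 1.7° for the yellow mark; I put the gap down to picture reading error.
- **Bystanders:** The bowl, glue bottle and chisel look unmoved in the last top picture. The crate was never seen to move.

**Disagreements and failed checks:** The top and side cameras differed by 2–4 mm along y, so I averaged them and refined with the wrist camera. The side camera merged or mis-sized some block tops, and crate fits were wrong when the arm blocked the view. The final fits of the crate and of the block tops in the top picture were clean. The contact force when setting down reached at most about 16 N.

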